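# Uncap camera heads and load the inspection stand

### The arm

A 7-joint arm with a two-finger parallel gripper is mounted at the origin on the work surface. World frame = base frame: x ahead of the robot, y to its left, z up, the work surface at z = 0. Lengths are in mm, angles in rad, forces in N, time in s.
With the tool pointing down it reaches from about 400 to 850 mm from the base axis. Payload 4.5 kg.
Tool frame: the origin (TCP) lies at the very end of the fingers, on their centre line; the grasp point (between the pads) lies 19 mm behind it (arm.pinch_z is the distance from the TCP to the grasp point, in mm); y points along the fingers, x is the direction in which the jaws open and shut, and the axes are right-handed (so a half turn about y gives the same grasp; the last joint's range is limited). The gripper opens to 88 mm and grips with 3 to 60 N. Pads are 18 mm wide; open, the fingers measure 123 mm over their backs; the gripper's body (75 mm by 187 mm) begins 45 mm behind the grasp point.
Start: joints at [1.344, 0.689, -0.195, 1.565, 0.157, 0.902, -0.215], TCP at [161.187, -603.881, 238.743] pointing down, gripper open.
Joint ranges: [-3.01, 3.01], [-0.46, 2.08], [-1.47, 1.51], [0.13, 2.56], [-1, 4.14], [0.04, 2.09], [-2.66, 2.66]. Speed limits (rad/s): [2.57, 2.57, 3.14, 3.14, 3.14, 3.14, 3.14].

### API

Orientations are given as a unit quaternion [w, x, y, z].
In Python, from rig import arm gives the robot as it stands.
- The arm moves only by the tool jog_arm, never from a script. Its argument "commands" is one flat list of numbers, 6 for each row, row after row: the shift along the world's x, y, z in units of 60 mm (1.0 is 60 mm), then the turn, a rotation vector about the world's x, y, z in units of 6 degrees (1.0 is 6 degrees). A call has 1 to 20 rows; each row is the pose to reach, as a shift and turn from the pose commanded when the call began; what a row does not reach only later rows make up. A row lasts 1/8 s, in which the tool goes at most 62.5 mm and 10.7 degrees, less where a joint would pass 70% of its speed; a pose out of reach is approached as far as the arm can. A call with a gripper value outside its range is refused whole. "gripper" is the opening, from -1 (shut) to 1 (fully open), set as the call begins (left out, the last holds). The fingers move at their own pace and stop on an object; the grip force is fixed at half the most. Time passes only in rows, so rows that repeat a pose let the fingers close. It gives the time, the measured TCP pose, the force and the opening at its end, in the units of the state.
- arm.state(): the state, without advancing time (a new reading comes with each control period).
- arm.camera(name): name is "scene" or "top" or "wrist"; returns (picture, depth): 384x512x3 uint8, red, green, blue; 384x512 float32, mm along the optical axis (not along the pixel's ray), 0 where there is no reading.
- arm.calibration(name): a dict with "camera_matrix" (3x3 intrinsics, pixels), "R" (3x3) and "t" (3): a world point X has camera coordinates R X + t. Camera axes: x right, y down, z forward; pixel columns grow to the right and rows downward; lengths in mm; the calibration is good to about 2 mm. A picture is of the moment at which its call begins: read the wrist's pose just before it. calibration takes no time and is no camera call; for the wrist camera it gives the pose at the moment of the call.
- arm.finish_job(): hands the job in, once; it reports no verdict.
The state is a dict: "t": time; "joint_positions": joint angles; "qd": joint speeds; "joint_torque": joint torques, N m; "eef_pos": TCP position; "ee_rot": TCP orientation; "wrist_force": force on the tool from outside, world axes, zero at the start; "torque": the same for the moment, N m; "gripper_width": finger opening in mm.
Only numpy, scipy, OpenCV 4.12 (cv2) and the standard library are available. Lean on these libraries where they do the work, as an engineer would, in place of code of your own. Each camera call takes 0.05 s, during which the arm holds its last target.

### The job

Get every camera head on the bench ready for lens inspection: take off its lens cap, if it still wears one, and set the cap, open side down, flat in a recess of the cap tray, one to a recess, and stand the head, lens outwards, flat on the sloped stand on one of the marked pads, square to and against the ledge, one to a pad. When all the heads are on the stand and all the caps in the tray, press the stand's light button fully down and let go; leave the other things on the bench where they are.

Things in the scene. Friction and masses are not known exactly. Their poses are not given: they have to be found in the camera images.
- head1: camera head: square aluminium housing 46 x 46 mm and 34 mm high, with a round dark lens barrel 36 mm in diameter standing 26 mm above its middle (60 mm high in all), about 0.26 kg; hold it by the barrel or by two opposite sides. Origin: centre of its underside; z towards the lens, x and y along the housing's sides
- cap1: loose black lens cap, slipped over the lens barrel of the head of the same number: round, 46 mm across, 22 mm high, 30 g, top 3 mm thick, open below; it lifts straight off. Origin: centre of its open rim; z towards its closed top. On the head its rim is 41 mm above the head's underside and its top 63 mm. Absent if that head is already uncapped
- head2: another camera head, the same as head1
- cap2: lens cap of head2, the same as cap1; may be absent
- head3: another camera head, the same as head1
- cap3: lens cap of head3, the same as cap1; may be absent
- head4: another camera head, the same as head1
- cap4: lens cap of head4, the same as cap1; may be absent
- tray: cap tray: fixed grey block 156 x 156 x 14 mm with four round recesses 54 mm across and 7 mm deep (their floors 7 mm above the bench), centred at x = +-37 mm, y = +-37 mm from its origin. Origin: centre of its underside, z up
- deck: dark sloped plate of the inspection stand (fixed), 112 mm along the slope (x) by 352 mm across (y), rising away from the robot at 0.30 rad (17 degrees). Origin: middle of its upper face, 68 mm above the bench; x up the slope, y along the ledge, z out of the face. Pads: four black 52 mm squares at y = -120, -40, +40, +120 mm; a head against the ledge has its origin at x = -27 mm
- stand: inspection stand; origin on the bench below the deck's middle. A ledge 22 mm high runs along the deck's low edge, its inner face at x = -50 mm in the deck's frame, and end walls as high at y = +-172 mm (the low side leaves no finger room); a light bar 18 mm high runs along the high edge, its face at x = +42 mm. The deck's low edge is 51 mm above the bench, its high edge 84 mm
- lamp_button (a joint): travel of the stand's light button: 0 up, 0.006 m fully down, sprung, about 5 N; it rises again when released
- lamp_button_top (a point): centre of the top of the light button (white, 26 mm across, in a black collar 42 mm across), on the low grey block at the left (+y) end of the stand, pressed straight down
- tape_roll: roll of amber tape lying flat, 76 mm across, 19 mm high; not part of the job. Origin at its underside
- driver: screwdriver, 170 mm long, lying; not part of the job. Origin at its underside
- wheel_unit: reaction wheel unit, 50 x 50 mm base, 28 mm high, brass drum; not part of the job. Origin at its underside
- board_card: small green circuit card 60 x 45 mm; not part of the job. Origin at its underside
- jar: yellow jar 48 mm across, 50 mm high; not part of the job. Origin at its underside
- tweezers: tweezers, 140 mm long, lying; not part of the job. Origin at its underside

How it is judged (in metres and radians):
On the way, in this order (a step that is already met when the one before it is completed fails the run):
1. every cap lies in the tray and every head stands on the sloped deck (angle between each of cap1, cap2, cap3, cap4's own z axis and vertical below 0.12 rad and z of cap1 in the frame of tray between 0.004 and 0.01 m and ((x of cap1 in the frame of tray between -0.046 and -0.028 m and y of cap1 in the frame of tray between -0.046 and -0.028 m) or (x of cap1 in the frame of tray between -0.046 and -0.028 m and y of cap1 in the frame of tray between 0.028 and 0.046 m) or (x of cap1 in the frame of tray between 0.028 and 0.046 m and y of cap1 in the frame of tray between -0.046 and -0.028 m) or (x of cap1 in the frame of tray between 0.028 and 0.046 m and y of cap1 in the frame of tray between 0.028 and 0.046 m)) and angle between the z axis of each of head1, head2, head3, head4 and the z axis of deck, either way round below 0.1 rad and angle between each of head1, head2, head3, head4's own z axis and vertical below 0.7 rad and (angle between the x axis of head1 and the x axis of deck, either way round below 0.2 rad or angle between the x axis of head1 and the y axis of deck, either way round below 0.2 rad) and z of head1 in the frame of deck between -0.003 and 0.003 m and x of head1 in the frame of deck between -0.031 and -0.02 m and (y of head1 in the frame of deck between -0.135 and -0.105 m or y of head1 in the frame of deck between -0.055 and -0.025 m or y of head1 in the frame of deck between 0.025 and 0.055 m or y of head1 in the frame of deck between 0.105 and 0.135 m) and z of cap2 in the frame of tray between 0.004 and 0.01 m and ((x of cap2 in the frame of tray between -0.046 and -0.028 m and y of cap2 in the frame of tray between -0.046 and -0.028 m) or (x of cap2 in the frame of tray between -0.046 and -0.028 m and y of cap2 in the frame of tray between 0.028 and 0.046 m) or (x of cap2 in the frame of tray between 0.028 and 0.046 m and y of cap2 in the frame of tray between -0.046 and -0.028 m) or (x of cap2 in the frame of tray between 0.028 and 0.046 m and y of cap2 in the frame of tray between 0.028 and 0.046 m)) and (angle between the x axis of head2 and the x axis of deck, either way round below 0.2 rad or angle between the x axis of head2 and the y axis of deck, either way round below 0.2 rad) and z of head2 in the frame of deck between -0.003 and 0.003 m and x of head2 in the frame of deck between -0.031 and -0.02 m and (y of head2 in the frame of deck between -0.135 and -0.105 m or y of head2 in the frame of deck between -0.055 and -0.025 m or y of head2 in the frame of deck between 0.025 and 0.055 m or y of head2 in the frame of deck between 0.105 and 0.135 m) and z of cap3 in the frame of tray between 0.004 and 0.01 m and ((x of cap3 in the frame of tray between -0.046 and -0.028 m and y of cap3 in the frame of tray between -0.046 and -0.028 m) or (x of cap3 in the frame of tray between -0.046 and -0.028 m and y of cap3 in the frame of tray between 0.028 and 0.046 m) or (x of cap3 in the frame of tray between 0.028 and 0.046 m and y of cap3 in the frame of tray between -0.046 and -0.028 m) or (x of cap3 in the frame of tray between 0.028 and 0.046 m and y of cap3 in the frame of tray between 0.028 and 0.046 m)) and (angle between the x axis of head3 and the x axis of deck, either way round below 0.2 rad or angle between the x axis of head3 and the y axis of deck, either way round below 0.2 rad) and z of head3 in the frame of deck between -0.003 and 0.003 m and x of head3 in the frame of deck between -0.031 and -0.02 m and (y of head3 in the frame of deck between -0.135 and -0.105 m or y of head3 in the frame of deck between -0.055 and -0.025 m or y of head3 in the frame of deck between 0.025 and 0.055 m or y of head3 in the frame of deck between 0.105 and 0.135 m) and z of cap4 in the frame of tray between 0.004 and 0.01 m and ((x of cap4 in the frame of tray between -0.046 and -0.028 m and y of cap4 in the frame of tray between -0.046 and -0.028 m) or (x of cap4 in the frame of tray between -0.046 and -0.028 m and y of cap4 in the frame of tray between 0.028 and 0.046 m) or (x of cap4 in the frame of tray between 0.028 and 0.046 m and y of cap4 in the frame of tray between -0.046 and -0.028 m) or (x of cap4 in the frame of tray between 0.028 and 0.046 m and y of cap4 in the frame of tray between 0.028 and 0.046 m)) and (angle between the x axis of head4 and the x axis of deck, either way round below 0.2 rad or angle between the x axis of head4 and the y axis of deck, either way round below 0.2 rad) and z of head4 in the frame of deck between -0.003 and 0.003 m and x of head4 in the frame of deck between -0.031 and -0.02 m and (y of head4 in the frame of deck between -0.135 and -0.105 m or y of head4 in the frame of deck between -0.055 and -0.025 m or y of head4 in the frame of deck between 0.025 and 0.055 m or y of head4 in the frame of deck between 0.105 and 0.135 m)), for 0.2 s.
2. the light button is pressed down (value of joint lamp_button above 0.0045 m), for 0.05 s.
At the end, for the whole second after the job is handed in: Each cap present lies open side down on a recess floor (7 degrees, 9 mm of centre); each head is lens out, flat on the deck (6 degrees, 3 mm), square within 11 degrees, under 7 mm from the ledge, within 15 mm sideways of a pad; all at rest, button up (all of step 1 and linear speed of each of head1, head2, head3, head4, cap1, cap2, cap3, cap4 below 0.02 m/s and value of joint lamp_button below 0.002 m); the robot touches nothing.
It fails at once if another thing on the bench was shifted by more than 5 cm (distance of any of tape_roll, driver, wheel_unit, board_card, jar, tweezers from where it was at the start of the episode above 0.05 m).
Of cap1, cap2, cap3, cap4 only 2 to 4 are there at a start; the rules pass over those that are not, and their reading is None.
At some moment in a run one of head1, head2, head3, head4 may be knocked a few centimetres aside while the robot is not near it.
Once in a run the grip may slacken for a moment while it holds something.
It also fails if it takes over 208 s, if anything falls off the work surface, if the arm or the gripper's body presses on something with over 40 N, if the wrist force passes 120 N, or if a joint passes its speed limit or range.

## Working session

There is one attempt and no reset: what is moved stays moved. The work goes in short steps, Python scripts to look and compute and a tool call to move; the robot and the scene stay as the last step left them, time stands still between calls to the robot, and variables do not carry over. Pictures are saved under pics/ and viewed, and the job is handed in when it is done.

Besides the shell and the picture viewer there is one more tool, called after "Request:" by a JSON object that holds its "name" and its "arguments". jog_arm: Moves the arm, as the interface text tells. Its arguments: {"type":"object","properties":{"commands":{"type":"array"},"gripper":{"type":"number"}},"required":["commands"]}

```bash
ls; mkdir -p pics; python3 - <<'E'
from rig import arm
import cv2
print(arm.state())
for n in ("scene","top","wrist"):
    p,d=arm.camera(n); cv2.imwrite(f"pics/{n}0.png",p[:,:,::-1]); c=arm.calibration(n); print(n,c)
    import numpy as np; np.save(f"pics/{n}0.npy",d)
E
```

```text
pics
{'t': 0.0, 'joint_positions': array([ 1.34378882,  0.68996391, -0.19452987,  1.56638482,  0.1573149 ,
        0.90248815, -0.21514357]), 'qd': array([ 1.11347131e-03,  6.10839195e-04, -5.96774681e-04, -8.27830122e-04,
        6.61210213e-04,  5.04082848e-05, -4.63392520e-04]), 'joint_torque': array([-1.64585476e-04, -5.27559364e+01, -1.26688186e+00, -1.53427577e+01,
       -5.25835762e-02,  6.54370553e-03,  1.76000049e-04]), 'eef_pos': array([ 160.95127438, -603.24704086,  237.912097  ]), 'ee_rot': array([ 0.56114465, -0.56042783,  0.4312654 , -0.43017146]), 'wrist_force': array([-0.18373365,  0.08589733,  0.1791795 ]), 'torque': array([ 0.00978404, -0.04313928,  0.03709309]), 'gripper_width': 87.84647909016972}
scene {'camera_matrix': array([[460.03515237,   0.        , 260.59406008],
       [  0.        , 460.03515237, 193.72039203],
       [  0.        ,   0.        ,   1.        ]]), 'R': array([[-0.61266409,  0.7902788 , -0.01010581],
       [ 0.60815838,  0.46323171, -0.64463926],
       [-0.50476341, -0.40109326, -0.76442011]]), 't': array([ 374.9125941 , -277.63343617, 1
[... 163 characters left out ...]
 0.        ,   1.        ]]), 'R': array([[-8.23671632e-04, -9.99400707e-01,  3.46056193e-02],
       [-9.86278302e-01, -4.90113348e-03, -1.65018452e-01],
       [ 1.65089164e-01, -3.42666925e-02, -9.85683195e-01]]), 't': array([ -45.78942182,  579.89777485, 1062.60769058])}
wrist {'camera_matrix': array([[324.08552164,   0.        , 257.21695986],
       [  0.        , 324.08552164, 193.47542877],
       [  0.        ,   0.        ,   1.        ]]), 'R': array([[ 2.57015394e-01, -9.66406978e-01, -7.99996182e-04],
       [-9.17963227e-01, -2.44390442e-01,  3.12436915e-01],
       [-3.02136727e-01, -7.95667299e-02, -9.49938174e-01]]), 't': array([-624.45872005,  -43.20800158,  391.41685838])}
```

View pics/scene0.png

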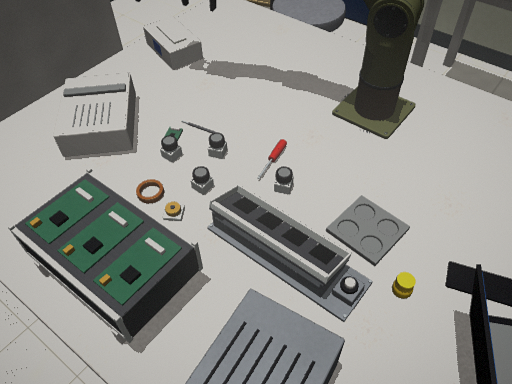

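View pics/top0.png

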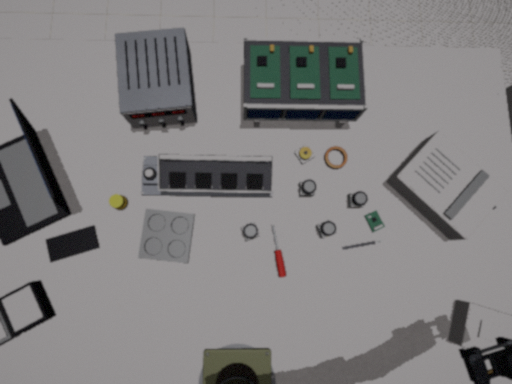

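```bash
python3 - <<'E'
import cv2
p=cv2.imread("pics/top0.png"); cv2.imwrite("pics/top0_big.png",cv2.resize(p[:,:],(800,600),interpolation=cv2.INTER_CUBIC))
E
```

```text
(no output)
```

View pics/top0_big.png

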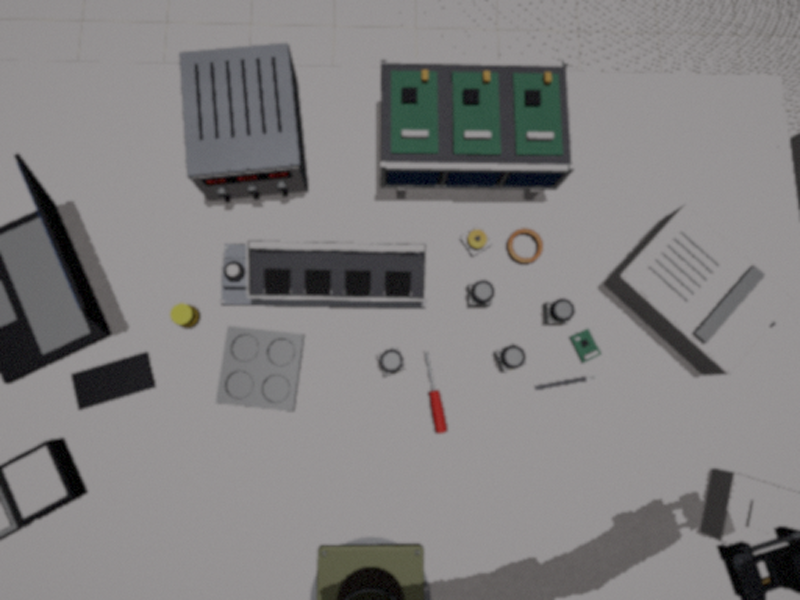

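```bash
cat > h.py <<'E'
import numpy as np, cv2
def cloud(d,c):
    K=c["camera_matrix"];v,u=np.indices(d.shape)
    P=np.stack([(u-K[0,2])*d/K[0,0],(v-K[1,2])*d/K[1,1],d],-1)
    return (P-c["t"])@c["R"]
def proj(X,c):
    q=np.atleast_2d(X)@c["R"].T+c["t"]; q=q@c["camera_matrix"].T
    return q[:,:2]/q[:,2:]
def rectify(p,d,c,z,x0,x1,y0,y1,s):
    # ortho view at plane z: rows = -x, cols = -y, s px/mm
    H=int((x1-x0)*s);W=int((y1-y0)*s)
    r,cc=np.indices((H,W)); X=np.stack([x1-r/s,y1-cc/s,np.full((H,W),float(z))],-1).reshape(-1,3)
    q=proj(X,c).reshape(H,W,2).astype(np.float32)
    return cv2.remap(p,q[...,0],q[...,1],cv2.INTER_CUBIC)
E
python3 - <<'E'
from h import *
from rig import arm
c=arm.calibration("top");d=np.load("pics/top0.npy")
W=cloud(d,c)
p=cv2.imread("pics/top0.png")
z=W[...,2]
# blobs near heads
for n,(u,v) in dict(hA=(250,231),hB=(309,187),hC=(328,228),hD=(360,199)).items():
    w=W[v-9:v+10,u-9:u+10].reshape(-1,3); t=w[w[:,2]>w[:,2].max()-6]
    print(n,"top z",np.median(t[:,2]),len(t),"xy",t.mean(0), t.min(0),t.max(0))
print("bench",W[300,200],W[300,300])
tr=W[200:265,135:200].reshape(-1,3); m=(tr[:,2]>9)&(tr[:,2]<30); cc=cv2.minAreaRect(tr[m][:,:2].astype(np.float32)); print("tray",cc,np.median(tr[m][:,2]))
L=[cv2.resize(p[v-22:v+22,u-22:u+22],(396,296),interpolation=cv2.INTER_CUBIC) for u,v in ((250,231),(309,187),(328,228),(360,199))]
cv2.imwrite("pics/heads0.png",np.vstack([np.hstack(L[:2]),np.hstack(L[2:])]))
s=cv2.imread("pics/scene0.png")
L=[cv2.resize(s[v-22:v+22,u-22:u+22],(396,296),interpolation=cv2.INTER_CUBIC) for u,v in ((284,178),(202,178),(217,143),(170,147))]
cv2.imwrite("pics/heads0s.png",np.vstack([np.hstack(L[:2]),np.hstack(L[2:])]))
E
```

```text
hA top z 1144.6729482075013 2 xy [ 396.47786196   -6.50777314 1144.67294821] [ 396.47786196   -6.50777314 1144.67294821] [ 396.47786196   -6.50777314 1144.67294821]
hB top z 1144.6729482075013 1 xy [ 396.47786196   -6.50777314 1144.67294821] [ 396.47786196   -6.50777314 1144.67294821] [ 396.47786196   -6.50777314 1144.67294821]
hC top z 63.54962927175664 125 xy [ 463.05516053 -281.87766367   63.56530447] [ 442.21362441 -302.71483739   61.15154116] [ 485.43625618 -258.95267852   67.13896785]
hD top z 1144.6729482075013 2 xy [ 396.47786196   -6.50777314 1144.67294821] [ 396.47786196   -6.50777314 1144.67294821] [ 396.47786196   -6.50777314 1144.67294821]
bench [243.83751579 116.07231051   1.82936752] [ 2.41857807e+02 -1.96894970e+02 -1.68532231e-01]
tray ((442.64508056640625, 224.90957641601562), (157.22305297851562, 155.83766174316406), 83.82738494873047) 13.47267813947347
```

View pics/heads0.png

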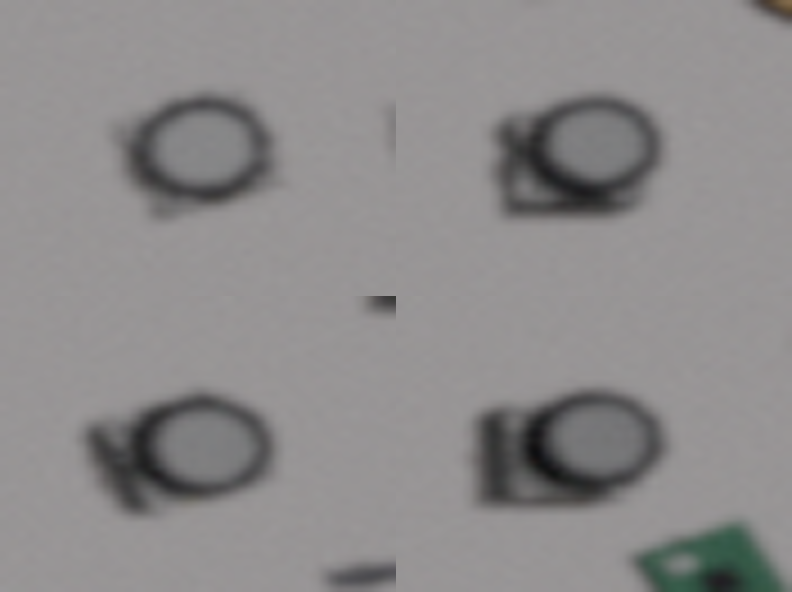

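View pics/heads0s.png

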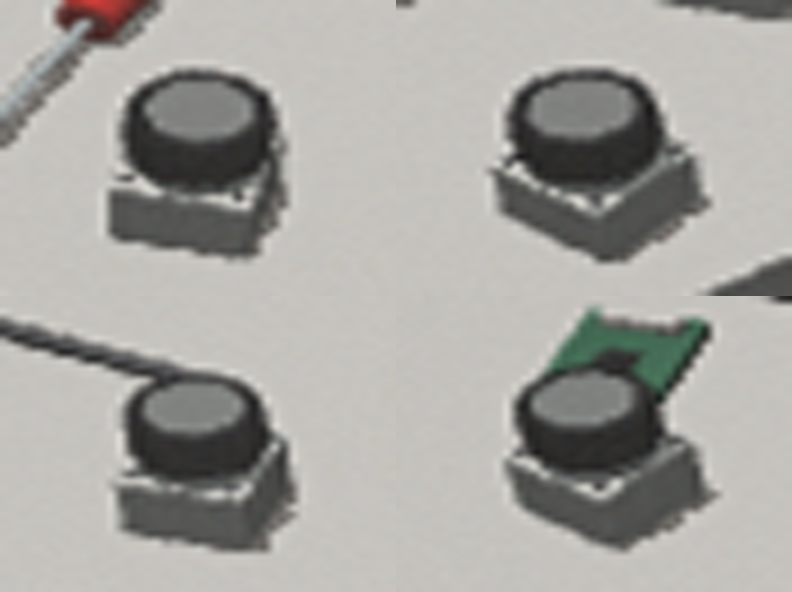

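```bash
cat >> h.py <<'E'
def stat(W,x0,x1,y0,y1,z0,z1):
    m=(W[...,0]>x0)&(W[...,0]<x1)&(W[...,1]>y0)&(W[...,1]<y1)&(W[...,2]>z0)&(W[...,2]<z1)
    return W[m]
E
python3 - <<'E'
from h import *
from rig import arm
for cam in("top","scene"):
    c=arm.calibration(cam);d=np.load(f"pics/{cam}0.npy").astype(float);d[d==0]=np.nan
    W=cloud(d,c)
    print(cam)
    for n,(u,v) in dict(hA=(250,231),hB=(309,187),hC=(328,228),hD=(360,199)).items():
        if cam=="top": X=W[v,u]
        else: X=P0[n]
        if cam=="top": P0=globals().get("P0",{}); P0[n]=X
        w=stat(W,X[0]-40,X[0]+40,X[1]-40,X[1]+40,50,75)
        t=w[w[:,2]>58]
        (cx,cy),r=cv2.minEnclosingCircle(t[:,:2].astype(np.float32))
        w2=stat(W,X[0]-50,X[0]+50,X[1]-50,X[1]+50,8,39)
        print(n,"z",np.median(t[:,2]),len(t),"circ",cx,cy,r,"mean",t.mean(0)[:2],"rect",cv2.minAreaRect(w2[:,:2].astype(np.float32)))
    # tray
    w=stat(W,340,550,120,330,11,18);print("tray",cv2.minAreaRect(w[:,:2].astype(np.float32)))
    # stand deck
    w=stat(W,500,760,-150,350,40,110);print("stand",len(w),w.min(0),w.max(0),cv2.minAreaRect(w[:,:2].astype(np.float32)))
    w=w[(w[:,1]>-50)&(w[:,1]<150)]
    print("binned")
    for x in range(510,720,10):
        k=w[(w[:,0]>x)&(w[:,0]<x+10)]
        if len(k)>5: print(x+5,len(k),np.round(np.percentile(k[:,2],[5,50,95]),1))
E
```

```text
top
hA z 62.795674526917665 174 circ 454.6596984863281 -39.59440231323242 22.800090789794922 mean [454.71103491 -39.48142366] rect ((454.2768249511719, -39.397865295410156), (46.68915557861328, 44.997047424316406), 21.895675659179688)
hB z 62.45156839407601 160 circ 594.1529541015625 -223.90682983398438 23.0521297454834 mean [ 594.0346111  -224.00816013] rect ((593.4271850585938, -223.3589324951172), (45.37916564941406, 46.47127914428711), 89.79400634765625)
hC z 62.71945886268158 175 circ 462.6748046875 -281.20904541015625 23.300607681274414 mean [ 463.20058194 -280.68316123] rect ((462.8731689453125, -280.681396484375), (45.83069610595703, 45.6149787902832), 22.009727478027344)
hD z 62.73539143045611 161 circ 556.979736328125 -384.4386901855469 22.845006942749023 mean [ 556.90328945 -384.18239994] rect ((534.852783203125, -386.1292724609375), (97.5532455444336, 37.704872131347656), 39.746421813964844)
tray ((442.62884521484375, 224.80374145507812), (156.70693969726562, 155.98573303222656), 83.94888305664062)
stand 4385 [ 570.6764844  -107.93530056   41.09489801] [689.67068425 296.3
[... 1277 characters left out ...]
373.9961853027344), (38.705604553222656, 63.508209228515625), 46.33505630493164)
tray ((443.7351379394531, 224.54360961914062), (156.8367919921875, 161.06910705566406), 83.98394775390625)
stand 6266 [ 570.40085029 -110.43914575   40.01281129] [692.12470015 298.90163569 109.08597416] ((631.8484497070312, 94.64202117919922), (408.69757080078125, 117.79991149902344), 89.18389892578125)
binned
575 179 [65.4 73.  76.6]
585 501 [53.2 60.9 74.1]
595 202 [54.4 57.1 60.3]
605 204 [57.5 60.3 63.1]
615 203 [60.6 63.4 66.3]
625 227 [63.6 66.5 69. ]
635 221 [66.6 69.4 72.4]
645 225 [69.5 72.5 74.8]
655 142 [72.5 74.8 77.2]
665 32 [ 93.9  98.  100.6]
675 248 [ 96.8 100.4 103. ]
685 836 [ 43.   86.2 101.9]
```

```bash
cat >> h.py <<'E'
from scipy.spatial.transform import Rotation as Ro
def Rt(st): 
    w,x,y,z=st["ee_rot"]; return Ro.from_quat([x,y,z,w])
def target(yaw_deg,tilt=0.):
    # jaws (tool x) at yaw in world xy, tool y down; tilt: rotation about world y (rad) applied afterwards
    a=np.radians(yaw_deg); X=np.array([np.cos(a),np.sin(a),0]);Y=np.array([0,0,-1.]);Z=np.cross(X,Y)
    return Ro.from_rotvec([0,tilt,0])*Ro.from_matrix(np.stack([X,Y,Z],1))
def cmd(st,pos,rot):
    best=None
    for f in (Ro.identity(),Ro.from_rotvec([0,np.pi,0])):
        rv=(rot*f*Rt(st).inv()).as_rotvec(degrees=True)
        if best is None or np.linalg.norm(rv)<np.linalg.norm(best): best=rv
    return np.round(np.r_[(np.array(pos)-st["eef_pos"])/60,best/6],2)
E
python3 - <<'E'
from h import *
from rig import arm
st=arm.state(); print(Rt(st).as_matrix().round(3)); 
c=arm.calibration("top");d=np.load("pics/top0.npy").astype(float);W=cloud(d,c)
p=cv2.imread("pics/top0.png");g=p.max(2)
k=cv2.calibrationMatrixValues
m=(g<45)&(W[...,0]>580)&(W[...,0]<650)&(W[...,1]>-100)&(W[...,1]<260)&(W[...,2]>45)&(W[...,2]<80)
n,lab,s,ce=cv2.connectedComponentsWithStats(m.astype(np.uint8))
for i in range(1,n):
    if s[i,4]>40: print(s[i],W[lab==i].mean(0),cv2.minAreaRect(W[lab==i][:,:2].astype(np.float32)))
r=rectify(p,d,c,70,540,720,-130,310,1.8); cv2.imwrite("pics/stand_r.png",r)
r=rectify(p,d,c,14,340,550,120,330,2.8); cv2.imwrite("pics/tray_r.png",r)
s=cv2.imread("pics/scene0.png");cv2.imwrite("pics/stand_s.png",cv2.resize(s[180:320,200:380],(800,600),interpolation=cv2.INTER_CUBIC))
E
```

```text
[[ 0.258 -0.     0.966]
 [-0.966  0.001  0.258]
 [-0.001 -1.    -0.   ]]
[169 172  17  16 261] [614.07643616 189.38713947  60.89474312] ((613.7395629882812, 189.55599975585938), (50.7120246887207, 46.5177001953125), 88.3301010131836)
[195 172  17  16 242] [613.18265805 109.17378766  61.24307921] ((613.7574462890625, 108.86530303955078), (50.32164001464844, 45.57463073730469), 89.75727081298828)
[221 173  16  16 248] [611.67687612  29.27258655  61.03061389] ((611.4994506835938, 29.52280044555664), (46.042198181152344, 47.01223373413086), 0.35566893219947815)
[246 174  17  15 237] [610.71826341 -51.12407909  61.29813043] ((610.2692260742188, -50.36061096191406), (50.62952423095703, 43.72285461425781), 89.7766342163086)
```

View pics/stand_r.png

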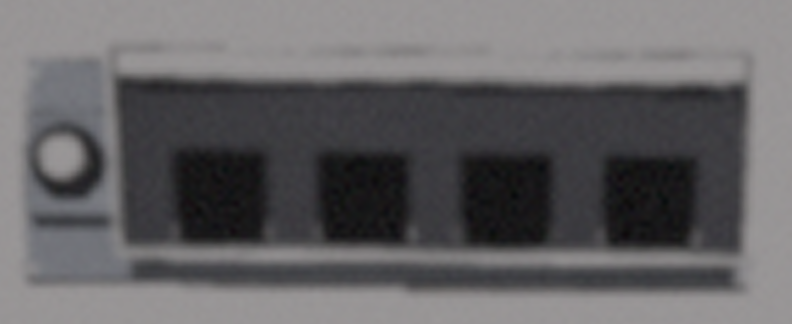

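View pics/tray_r.png

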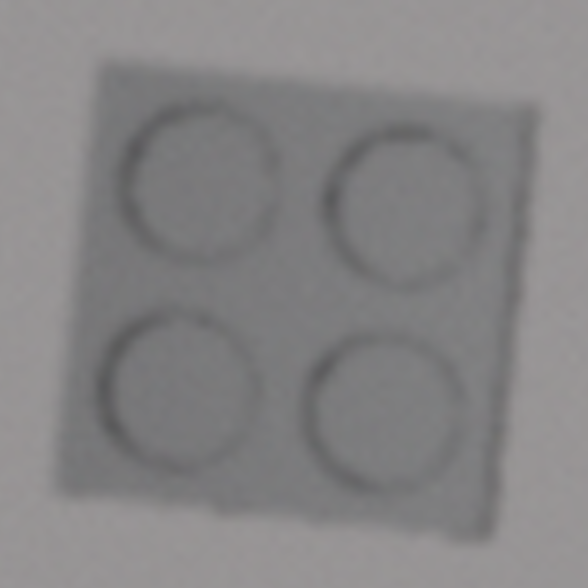

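View pics/stand_s.png

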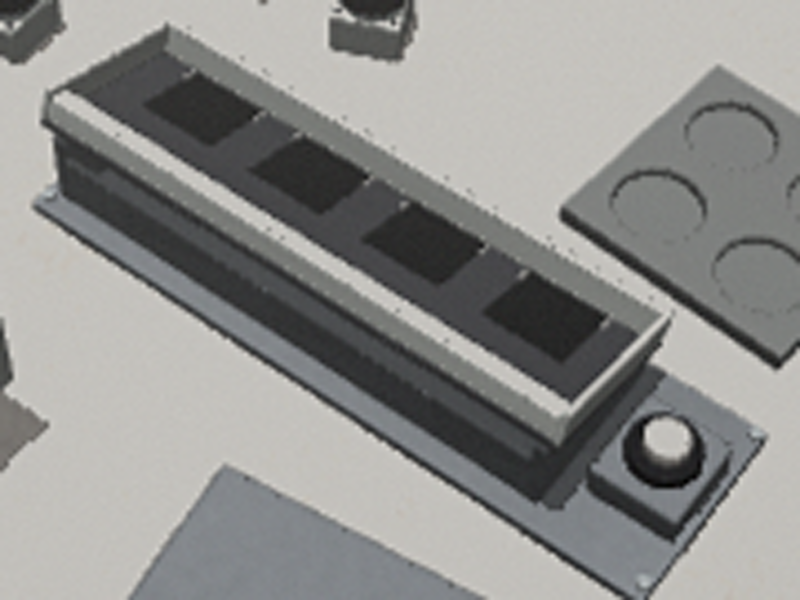

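```bash
python3 - <<'E'
from h import *
from rig import arm
print(cmd(arm.state(),[557,-384,140],target(-51)))
E
```

```text
[ 6.6   3.66 -1.64 -0.01 -0.01  4.01]
```

Request:
{"name": "jog_arm", "arguments": {"commands": [6.6, 3.66, -1.3, 0, 0, 4, 6.6, 3.66, -1.3, 0, 0, 4, 6.6, 3.66, -1.3, 0, 0, 4, 6.6, 3.66, -1.3, 0, 0, 4, 6.6, 3.66, -1.3, 0, 0, 4, 6.6, 3.66, -1.3, 0, 0, 4, 6.6, 3.66, -1.64, 0, 0, 4, 6.6, 3.66, -1.64, 0, 0, 4, 6.6, 3.66, -1.64, 0, 0, 4, 6.6, 3.66, -1.64, 0, 0, 4, 6.6, 3.66, -1.64, 0, 0, 4, 6.6, 3.66, -1.64, 0, 0, 4], "gripper": 1}}

```text
t: 1.65
eef_pos: [556.1, -385.7, 141.0]
ee_rot: [-0.637, 0.638, -0.305, 0.306]
wrist_force: [0.3, -0.0, -0.7]
gripper_width: 88.2
```

```bash
cat >> h.py <<'E'
def snap(arm,cam,name):
    c=arm.calibration(cam);p,d=arm.camera(cam);cv2.imwrite(f"pics/{name}.png",p[:,:,::-1])
    d=d.astype(float);d[d==0]=np.nan
    return p[:,:,::-1].copy(),d,c,cloud(d,c)
def caps(W,P,z0=55,z1=72):
    for X in P:
        t=stat(W,X[0]-45,X[0]+45,X[1]-45,X[1]+45,z0,z1)
        if len(t)<20: print(X,"none");continue
        (cx,cy),r=cv2.minEnclosingCircle(t[:,:2].astype(np.float32))
        w2=stat(W,cx-36,cx+36,cy-36,cy+36,8,39)
        ra=cv2.minAreaRect(w2[:,:2].astype(np.float32)) if len(w2)>10 else None
        print(X,"z",round(np.median(t[:,2]),1),"n",len(t),"circ",np.round((cx,cy,r),1),"mean",t.mean(0)[:2].round(1),"rect",ra)
E
python3 - <<'E'
from h import *
from rig import arm
print(arm.state()["eef_pos"],arm.state()["t"])
p,d,c,W=snap(arm,"wrist","w1")
caps(W,[(557,-384)])
snap(arm,"top","t1");snap(arm,"scene","s1")
E
```

```text
[ 556.14048391 -385.72623835  140.96041059] 1.65
(557, -384) z 63.9 n 3011 circ [ 559.2 -384.2   23.4] mean [ 560.1 -383.5] rect ((559.040283203125, -384.66094970703125), (45.90465545654297, 46.31667709350586), 1.077689290046692)
```

View pics/w1.png

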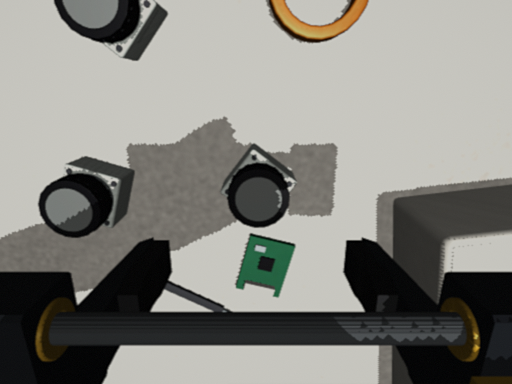

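View pics/s1.png

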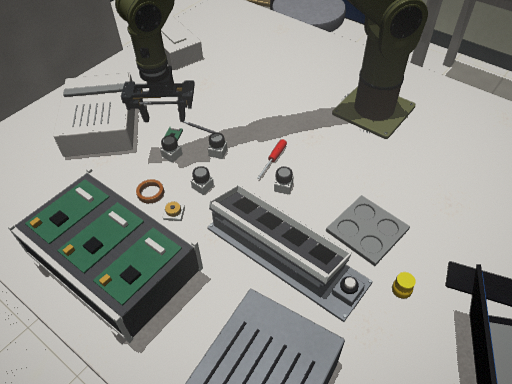

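Request:
{"name": "jog_arm", "arguments": {"commands": [0.03, 0.02, -0.8, 0, 0, 0, 0.03, 0.02, -1.3, 0, 0, 0, 0.03, 0.02, -1.53, 0, 0, 0, 0.03, 0.02, -1.53, 0, 0, 0, 0.03, 0.02, -1.53, 0, 0, 0]}}

```text
t: 2.42
eef_pos: [560.0, -383.7, 50.0]
ee_rot: [-0.638, 0.638, -0.304, 0.306]
wrist_force: [-0.3, -0.7, -0.5]
gripper_width: 88.1
```

Request:
{"name": "jog_arm", "arguments": {"commands": [0, 0, 0, 0, 0, 0, 0, 0, 0, 0, 0, 0, 0, 0, 0, 0, 0, 0, 0, 0, 0, 0, 0, 0, 0, 0, 0, 0, 0, 0, 0, 0, 0, 0, 0, 0], "gripper": -1}}

```text
t: 3.18
eef_pos: [559.0, -383.1, 48.6]
ee_rot: [-0.638, 0.638, -0.305, 0.305]
wrist_force: [0.0, 0.1, 0.9]
gripper_width: 45.5
```

Request:
{"name": "jog_arm", "arguments": {"commands": [0, 0, 0.2, 0, 0, 0, 0, 0, 0.5, 0, 0, 0, 0, 0, 1, 0, 0, 0, 0, 0, 1.7, 0, 0, 0, 0, 0, 1.7, 0, 0, 0]}}

```text
t: 3.8
eef_pos: [561.6, -384.5, 155.8]
ee_rot: [-0.638, 0.638, -0.302, 0.308]
wrist_force: [0.2, -0.2, -1.4]
gripper_width: 45.4
```

```bash
python3 - <<'E'
from h import *
from rig import arm
print(arm.state()["eef_pos"],arm.state()["t"])
p,d,c,W=snap(arm,"wrist","w2")
snap(arm,"scene","s2")
print(cmd(arm.state(),[475.9,184.3,100],target(-51)))
E
```

```text
[ 561.63310098 -384.53807863  155.7914448 ] 3.8
[-1.39  9.46 -0.86  0.01  0.01  0.01]
```

View pics/w2.png

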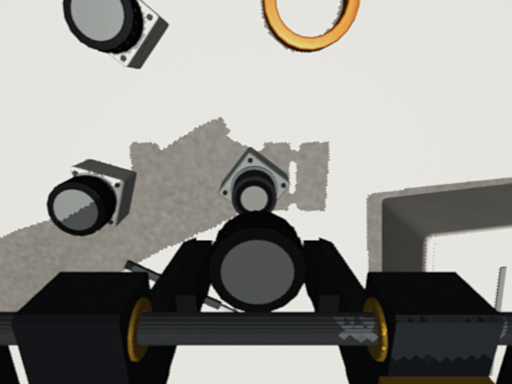

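Request:
{"name": "jog_arm", "arguments": {"commands": [-1.39, 9.46, 0, 0, 0, 0, -1.39, 9.46, 0, 0, 0, 0, -1.39, 9.46, 0, 0, 0, 0, -1.39, 9.46, 0, 0, 0, 0, -1.39, 9.46, 0, 0, 0, 0, -1.39, 9.46, 0, 0, 0, 0, -1.39, 9.46, 0, 0, 0, 0, -1.39, 9.46, 0, 0, 0, 0, -1.39, 9.46, 0, 0, 0, 0, -1.39, 9.46, -0.86, 0, 0, 0, -1.39, 9.46, -0.86, 0, 0, 0, -1.39, 9.46, -0.86, 0, 0, 0, -1.39, 9.46, -0.86, 0, 0, 0, -1.39, 9.46, -0.86, 0, 0, 0, -1.39, 9.46, -0.86, 0, 0, 0]}}

```text
t: 5.78
eef_pos: [476.1, 184.2, 99.7]
ee_rot: [0.638, -0.638, 0.305, -0.305]
wrist_force: [-0.3, -0.5, -0.7]
gripper_width: 45.4
```

```bash
python3 - <<'E'
from h import *
from rig import arm
st=arm.state();print(st["eef_pos"],st["t"],st["gripper_width"])
p,d,c,W=snap(arm,"wrist","w3")
r=rectify(p,d,c,14,340,560,120,340,2.7); cv2.imwrite("pics/w3r.png",r)
w=stat(W,340,560,120,340,11,18);print("tray",cv2.minAreaRect(w[:,:2].astype(np.float32)))
E
```

```text
[476.10959321 184.15811672  99.70693164] 5.775 45.39497380941488
tray ((443.68133544921875, 225.32998657226562), (156.8997039794922, 157.05859375), 83.77750396728516)
```

View pics/w3.png

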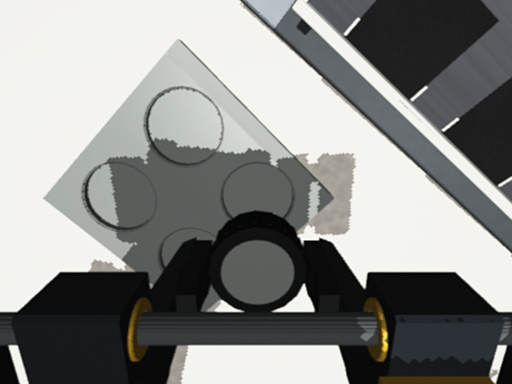

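View pics/w3r.png

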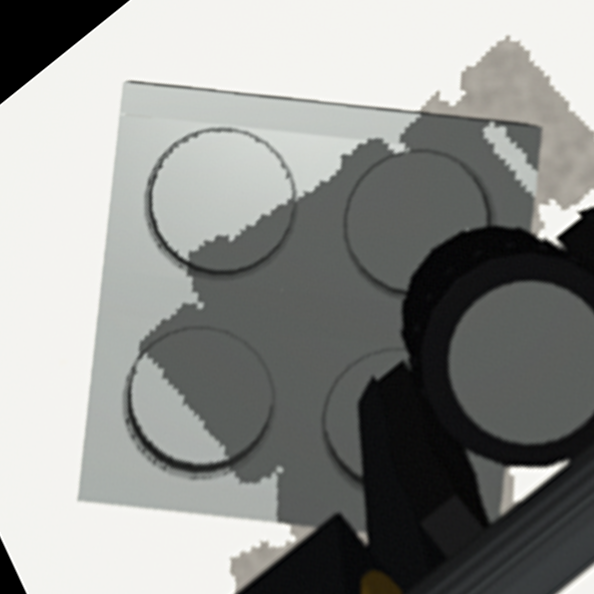

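Request:
{"name": "jog_arm", "arguments": {"commands": [0, 0, -0.8, 0, 0, 0, 0, 0, -1.2, 0, 0, 0, 0, 0, -1.37, 0, 0, 0, 0, 0, -1.37, 0, 0, 0, 0, 0, -1.37, 0, 0, 0]}}

```text
t: 6.45
eef_pos: [476.2, 184.7, 17.6]
ee_rot: [0.638, -0.638, 0.304, -0.305]
wrist_force: [-0.1, 0.1, -0.5]
gripper_width: 45.3
```

Request:
{"name": "jog_arm", "arguments": {"commands": [0, 0, 0, 0, 0, 0, 0, 0, 0, 0, 0, 0, 0, 0, 0, 0, 0, 0, 0, 0, 0, 0, 0, 0], "gripper": 0.4}}

```text
t: 6.95
eef_pos: [475.6, 184.6, 16.9]
ee_rot: [0.638, -0.638, 0.305, -0.305]
wrist_force: [-0.0, 0.2, -0.5]
gripper_width: 61.7
```

Request:
{"name": "jog_arm", "arguments": {"commands": [0, 0, 0.5, 0, 0, 0, 0, 0, 1, 0, 0, 0, 0, 0, 2, 0, 0, 0, 0, 0, 2, 0, 0, 0, 0, 0, 2, 0, 0, 0], "gripper": 1}}

```text
t: 7.58
eef_pos: [475.3, 184.3, 136.5]
ee_rot: [-0.638, 0.638, -0.305, 0.305]
wrist_force: [-0.8, -1.1, -0.4]
gripper_width: 88.1
```

```bash
python3 - <<'E'
from h import *
from rig import arm
st=arm.state();print(st["eef_pos"],st["t"],st["gripper_width"])
p,d,c,W=snap(arm,"wrist","w4")
caps(W,[(476,184.5)],22,40)
p,d,c,W=snap(arm,"top","t4")
caps(W,[(455,-39),(594,-224),(463,-281),(557,-384)])
print(cmd(st,[464.5,-281,140],target(-51)))
E
```

```text
[475.27979707 184.31508884 136.51284976] 7.575 88.07946831503531
(476, 184.5) z 29.9 n 2389 circ [475.8 184.   23.5] mean [476.7 184.8] rect ((475.76190185546875, 183.9974365234375), (71.98963928222656, 71.97944641113281), 89.99626922607422)
(455, -39) z 62.8 n 177 circ [454.4 -39.8  23.1] mean [454.5 -39.5] rect ((454.28369140625, -39.4747314453125), (46.75651931762695, 45.18305587768555), 21.299970626831055)
(594, -224) z 62.2 n 167 circ [ 593.9 -224.1   22.9] mean [ 593.8 -223.4] rect ((593.4157104492188, -223.62730407714844), (45.85063552856445, 46.15612030029297), 88.6187744140625)
(463, -281) z 63.0 n 179 circ [ 463.8 -280.6   23.3] mean [ 463.  -280.2] rect ((462.67718505859375, -280.1942443847656), (45.60539627075195, 44.425994873046875), 21.454421997070312)
(557, -384) z 59.7 n 105 circ [ 557.  -384.9   18.4] mean [ 557.1 -384.1] rect ((556.02392578125, -384.605712890625), (46.82322311401367, 45.18436813354492), 89.49182891845703)
[-0.18 -7.76  0.06  0.   -0.    0.01]
```

View pics/w4.png

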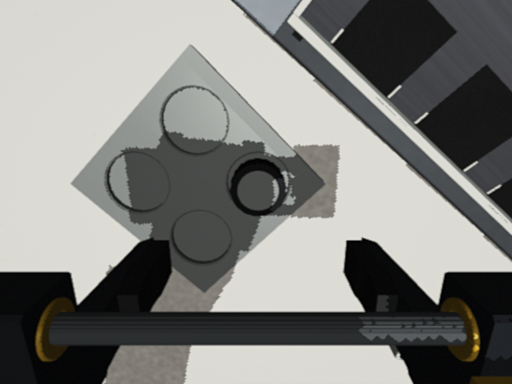

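Request:
{"name": "jog_arm", "arguments": {"commands": [-0.18, -7.76, 0.06, 0, 0, 0, -0.18, -7.76, 0.06, 0, 0, 0, -0.18, -7.76, 0.06, 0, 0, 0, -0.18, -7.76, 0.06, 0, 0, 0, -0.18, -7.76, 0.06, 0, 0, 0, -0.18, -7.76, 0.06, 0, 0, 0, -0.18, -7.76, 0.06, 0, 0, 0, -0.18, -7.76, 0.06, 0, 0, 0, -0.18, -7.76, 0.06, 0, 0, 0, -0.18, -7.76, 0.06, 0, 0, 0, -0.18, -7.76, 0.06, 0, 0, 0, -0.18, -7.76, 0.06, 0, 0, 0]}}

```text
t: 9.18
eef_pos: [465.1, -279.6, 140.3]
ee_rot: [0.639, -0.638, 0.304, -0.304]
wrist_force: [-1.0, 0.3, 0.1]
gripper_width: 88.2
```

```bash
python3 - <<'E'
from h import *
from rig import arm
st=arm.state();print(st["eef_pos"],st["t"],st["gripper_width"])
p,d,c,W=snap(arm,"wrist","w5")
caps(W,[(464,-281)])
print(cmd(st,[464.5,-281,48.5],target(-51)))
E
```

```text
[ 465.14442157 -279.59319055  140.31094257] 9.175 88.19597105602952
(464, -281) z 63.9 n 2981 circ [ 465.  -280.6   23.5] mean [ 466.  -279.8] rect ((465.1981201171875, -280.6405029296875), (45.42905044555664, 45.90373229980469), 21.816465377807617)
[-0.01 -0.02 -1.53 -0.01 -0.   -0.01]
```

Request:
{"name": "jog_arm", "arguments": {"commands": [0, -0.02, -0.8, 0, 0, 0, 0, -0.02, -1.3, 0, 0, 0, 0, -0.02, -1.53, 0, 0, 0, 0, -0.02, -1.53, 0, 0, 0, 0, -0.02, -1.53, 0, 0, 0]}}

```text
t: 9.85
eef_pos: [465.6, -282.5, 49.6]
ee_rot: [0.638, -0.638, 0.304, -0.305]
wrist_force: [-0.4, 0.4, -0.9]
gripper_width: 88.4
```

Request:
{"name": "jog_arm", "arguments": {"commands": [0, 0, 0, 0, 0, 0, 0, 0, 0, 0, 0, 0, 0, 0, 0, 0, 0, 0, 0, 0, 0, 0, 0, 0, 0, 0, 0, 0, 0, 0, 0, 0, 0, 0, 0, 0], "gripper": -1}}

```text
t: 10.6
eef_pos: [464.8, -282.3, 48.6]
ee_rot: [-0.638, 0.638, -0.305, 0.305]
wrist_force: [0.1, 0.6, 0.9]
gripper_width: 45.3
```

Request:
{"name": "jog_arm", "arguments": {"commands": [0, 0, 0.2, 0, 0, 0, 0, 0, 0.5, 0, 0, 0, 0, 0, 1, 0, 0, 0, 0, 0, 1.7, 0, 0, 0, 0, 0, 1.7, 0, 0, 0, 0, 0, 1.7, 0, 0, 0]}}

```text
t: 11.35
eef_pos: [464.4, -282.3, 150.7]
ee_rot: [-0.638, 0.638, -0.305, 0.305]
wrist_force: [0.1, 0.1, 0.1]
gripper_width: 44.6
```

```bash
python3 - <<'E'
from h import *
from rig import arm
st=arm.state();print(st["eef_pos"],st["t"],st["gripper_width"])
p,d,c,W=snap(arm,"wrist","w6")
print(cmd(st,[484.4,258.1,100],target(-51)))
E
```

```text
[ 464.4058813  -282.28324515  150.66356744] 11.35 44.56231194143931
[ 0.33  9.01 -0.84  0.   -0.    0.01]
```

View pics/w6.png

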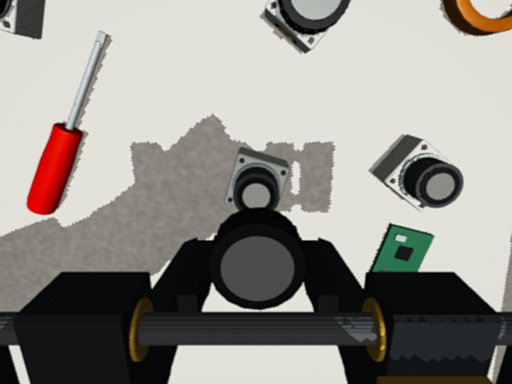

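Request:
{"name": "jog_arm", "arguments": {"commands": [0.33, 9.01, 0, 0, 0, 0, 0.33, 9.01, 0, 0, 0, 0, 0.33, 9.01, 0, 0, 0, 0, 0.33, 9.01, 0, 0, 0, 0, 0.33, 9.01, 0, 0, 0, 0, 0.33, 9.01, 0, 0, 0, 0, 0.33, 9.01, 0, 0, 0, 0, 0.33, 9.01, 0, 0, 0, 0, 0.33, 9.01, -0.2, 0, 0, 0, 0.33, 9.01, -0.84, 0, 0, 0, 0.33, 9.01, -0.84, 0, 0, 0, 0.33, 9.01, -0.84, 0, 0, 0, 0.33, 9.01, -0.84, 0, 0, 0]}}

```text
t: 13.02
eef_pos: [485.4, 257.8, 101.2]
ee_rot: [0.638, -0.637, 0.305, -0.306]
wrist_force: [0.2, -0.1, -0.1]
gripper_width: 44.5
```

Request:
{"name": "jog_arm", "arguments": {"commands": [0, 0, -0.8, 0, 0, 0, 0, 0, -1.2, 0, 0, 0, 0, 0, -1.37, 0, 0, 0, 0, 0, -1.37, 0, 0, 0, 0, 0, -1.37, 0, 0, 0]}}

```text
t: 13.65
eef_pos: [485.4, 258.6, 19.1]
ee_rot: [0.639, -0.637, 0.304, -0.305]
wrist_force: [-0.5, -0.5, -1.0]
gripper_width: 44.5
```

Request:
{"name": "jog_arm", "arguments": {"commands": [0, 0, -0.02, 0, 0, 0, 0, 0, -0.02, 0, 0, 0]}}

```text
t: 13.9
eef_pos: [484.9, 258.4, 17.2]
ee_rot: [0.638, -0.638, 0.305, -0.305]
wrist_force: [0.4, 0.6, -0.7]
gripper_width: 44.4
```

Request:
{"name": "jog_arm", "arguments": {"commands": [0, 0, 0, 0, 0, 0, 0, 0, 0, 0, 0, 0, 0, 0, 0, 0, 0, 0, 0, 0, 0, 0, 0, 0], "gripper": 0.4}}

```text
t: 14.4
eef_pos: [484.6, 258.3, 16.7]
ee_rot: [-0.638, 0.638, -0.305, 0.305]
wrist_force: [0.5, -0.1, -0.2]
gripper_width: 61.9
```

Request:
{"name": "jog_arm", "arguments": {"commands": [0, 0, 0.5, 0, 0, 0, 0, 0, 1, 0, 0, 0, 0, 0, 2, 0, 0, 0, 0, 0, 2, 0, 0, 0, 0, 0, 2, 0, 0, 0], "gripper": 1}}

```text
t: 15.02
eef_pos: [484.4, 258.1, 136.6]
ee_rot: [-0.638, 0.638, -0.305, 0.305]
wrist_force: [-0.3, -0.0, 0.5]
gripper_width: 88.5
```

```bash
python3 - <<'E'
from h import *
from rig import arm
st=arm.state();print(st["eef_pos"],st["t"],st["gripper_width"])
p,d,c,W=snap(arm,"wrist","w7")
caps(W,[(476,184.5),(484.4,258.1)],22,40)
p,d,c,W=snap(arm,"top","t7")
caps(W,[(455,-39),(594,-224),(463,-281),(557,-384)])
print(cmd(st,[595.5,-223.8,140],target(-51)))
E
```

```text
[484.35475628 258.12407493 136.6257775 ] 15.025 88.53297613935153
(476, 184.5) z 30.0 n 2093 circ [475.6 184.3  23.5] mean [476.8 185.9] rect ((475.6219177246094, 184.33389282226562), (71.98031616210938, 71.93311309814453), 0.026501845568418503)
(484.4, 258.1) z 30.0 n 2400 circ [485.4 259.   23.4] mean [486.4 259.8] rect ((485.4424133300781, 259.00439453125), (71.98035430908203, 71.96644592285156), 89.9740982055664)
(455, -39) z 63.0 n 179 circ [454.8 -39.4  23. ] mean [454.6 -39.5] rect ((454.25537109375, -39.627716064453125), (46.64112854003906, 45.25987243652344), 21.44072723388672)
(594, -224) z 62.7 n 168 circ [ 594.4 -224.4   23.6] mean [ 593.6 -223.4] rect ((593.2708740234375, -223.12509155273438), (44.705230712890625, 46.52489471435547), 88.44839477539062)
(463, -281) z 60.1 n 111 circ [ 463.5 -281.1   18.3] mean [ 463.2 -280.7] rect ((462.8622131347656, -280.065185546875), (45.8895263671875, 44.93947219848633), 22.654356002807617)
(557, -384) z 60.1 n 105 circ [ 557.5 -384.9   18.4] mean [ 557. -384.] rect ((556.1928100585938, -383.6925964355469), (45.75372314453125, 45.96106719970703), 88.67577362060547)
[ 1.85 -8.03  0.06  0.   -0.    0.01]
```

View pics/w7.png

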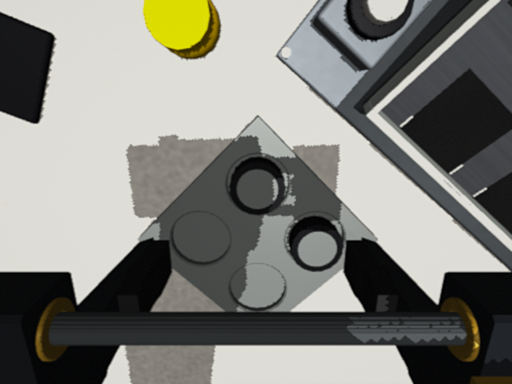

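Request:
{"name": "jog_arm", "arguments": {"commands": [0, -6.5, 0.2, 0, 0, 0, 0, -6.5, 0.2, 0, 0, 0, 0, -6.5, 0.2, 0, 0, 0, 0, -6.5, 0.2, 0, 0, 0, 0, -6.5, 0.2, 0, 0, 0, 1, -7.3, 0.2, 0, 0, 0, 1.85, -8.03, 0.06, 0, 0, 0, 1.85, -8.03, 0.06, 0, 0, 0, 1.85, -8.03, 0.06, 0, 0, 0, 1.85, -8.03, 0.06, 0, 0, 0, 1.85, -8.03, 0.06, 0, 0, 0, 1.85, -8.03, 0.06, 0, 0, 0, 1.85, -8.03, 0.06, 0, 0, 0]}}

```text
t: 16.75
eef_pos: [595.4, -222.5, 140.5]
ee_rot: [0.638, -0.638, 0.304, -0.304]
wrist_force: [0.4, 0.5, 0.4]
gripper_width: 88.0
```

```bash
python3 - <<'E'
from h import *
from rig import arm
st=arm.state();print(st["eef_pos"],st["t"],st["gripper_width"])
p,d,c,W=snap(arm,"wrist","w8")
caps(W,[(595,-224)])
print(cmd(st,[595,-224,48.5],target(-51)))
E
```

```text
[ 595.41948641 -222.50639084  140.51823959] 16.75 87.97593075598316
(595, -224) z 63.9 n 2995 circ [ 596.2 -223.3   23.4] mean [ 597.3 -222.5] rect ((596.3244018554688, -223.63742065429688), (46.18791198730469, 45.5632209777832), 89.76518249511719)
[-0.01 -0.02 -1.53 -0.   -0.   -0.  ]
```

Request:
{"name": "jog_arm", "arguments": {"commands": [0, -0.01, -0.8, 0, 0, 0, 0, -0.01, -1.3, 0, 0, 0, 0, -0.01, -1.53, 0, 0, 0, 0, -0.01, -1.53, 0, 0, 0, 0, -0.01, -1.53, 0, 0, 0]}}

```text
t: 17.42
eef_pos: [596.6, -224.3, 49.8]
ee_rot: [0.638, -0.638, 0.304, -0.306]
wrist_force: [0.7, 0.3, 0.1]
gripper_width: 87.9
```

Request:
{"name": "jog_arm", "arguments": {"commands": [0, 0, 0, 0, 0, 0, 0, 0, 0, 0, 0, 0, 0, 0, 0, 0, 0, 0, 0, 0, 0, 0, 0, 0, 0, 0, 0, 0, 0, 0, 0, 0, 0, 0, 0, 0], "gripper": -1}}

```text
t: 18.18
eef_pos: [595.6, -224.1, 48.6]
ee_rot: [-0.638, 0.638, -0.305, 0.305]
wrist_force: [0.3, -0.7, 0.9]
gripper_width: 44.8
```

Request:
{"name": "jog_arm", "arguments": {"commands": [0, 0, 0.2, 0, 0, 0, 0, 0, 0.5, 0, 0, 0, 0, 0, 1, 0, 0, 0, 0, 0, 1.7, 0, 0, 0, 0, 0, 1.7, 0, 0, 0, 0, 0, 1.7, 0, 0, 0]}}

```text
t: 18.92
eef_pos: [595.3, -224.1, 151.0]
ee_rot: [-0.638, 0.638, -0.305, 0.305]
wrist_force: [0.2, -0.2, -0.2]
gripper_width: 44.9
```

```bash
python3 - <<'E'
from h import *
from rig import arm
st=arm.state();print(st["eef_pos"],st["t"],st["gripper_width"])
p,d,c,W=snap(arm,"wrist","w9")
print(cmd(st,[402.8,192.3,100],target(-51)))
E
```

```text
[ 595.34081901 -224.12025261  151.03818371] 18.925 44.947087082044845
[-3.21  6.94 -0.85  0.    0.    0.01]
```

View pics/w9.png

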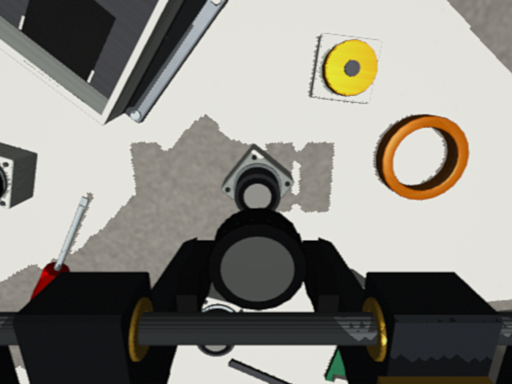

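Request:
{"name": "jog_arm", "arguments": {"commands": [-2, 0, 0, 0, 0, 0, -3.21, 6.94, 0, 0, 0, 0, -3.21, 6.94, 0, 0, 0, 0, -3.21, 6.94, 0, 0, 0, 0, -3.21, 6.94, 0, 0, 0, 0, -3.21, 6.94, 0, 0, 0, 0, -3.21, 6.94, 0, 0, 0, 0, -3.21, 6.94, 0, 0, 0, 0, -3.21, 6.94, 0, 0, 0, 0, -3.21, 6.94, -0.85, 0, 0, 0, -3.21, 6.94, -0.85, 0, 0, 0, -3.21, 6.94, -0.85, 0, 0, 0, -3.21, 6.94, -0.85, 0, 0, 0]}}

```text
t: 20.6
eef_pos: [403.9, 192.1, 101.0]
ee_rot: [0.639, -0.637, 0.305, -0.306]
wrist_force: [0.6, 0.6, 0.1]
gripper_width: 44.7
```

Request:
{"name": "jog_arm", "arguments": {"commands": [0, 0, -0.8, 0, 0, 0, 0, 0, -1.2, 0, 0, 0, 0, 0, -1.38, 0, 0, 0, 0, 0, -1.38, 0, 0, 0, 0, 0, -1.38, 0, 0, 0, 0, 0, -1.38, 0, 0, 0]}}

```text
t: 21.35
eef_pos: [406.8, 193.6, 20.2]
ee_rot: [-0.637, 0.639, -0.306, 0.305]
wrist_force: [-0.6, 0.6, -0.8]
gripper_width: 44.8
```

Request:
{"name": "jog_arm", "arguments": {"commands": [0, 0, 0, 0, 0, 0, 0, 0, 0, 0, 0, 0]}}

```text
t: 21.6
eef_pos: [406.1, 193.6, 19.6]
ee_rot: [-0.636, 0.639, -0.307, 0.305]
wrist_force: [-0.7, -0.4, -0.3]
gripper_width: 44.7
```

```bash
python3 - <<'E'
from h import *
from rig import arm
st=arm.state();print(st["joint_positions"].round(3))
print(cmd(st,[402.8,192.3,16.8],target(-51)))
E
```

```text
[-0.515  0.913 -0.052  2.218  1.213  0.043 -2.655]
[-0.06 -0.02 -0.05  0.02 -0.04  0.05]
```

Request:
{"name": "jog_arm", "arguments": {"commands": [0, 0, 0.8, 0, 0, 0, 0, 0, 0.8, 0, 0, 0, 0, 0, 0.8, 0, 0, 3, 0, 0, 0.8, 0, 0, 3, 0, 0, 0.8, 0, 0, 3]}}

```text
t: 22.22
eef_pos: [405.6, 193.3, 67.3]
ee_rot: [-0.676, 0.679, -0.204, 0.201]
wrist_force: [0.2, -0.1, 0.0]
gripper_width: 44.9
```

```bash
python3 - <<'E'
from h import *
from rig import arm
st=arm.state();print(st["joint_positions"].round(3))
print(cmd(st,[402.8,192.3,16.8],target(-33)))
E
```

```text
[-0.254  0.842 -0.479  2.198  1.144  0.388 -2.284]
[-0.05 -0.02 -0.84  0.04 -0.04  0.05]
```

Request:
{"name": "jog_arm", "arguments": {"commands": [-0.05, -0.02, 0, 0.04, -0.04, 12, -0.05, -0.02, 0, 0.04, -0.04, 12, -0.05, -0.02, 0, 0.04, -0.04, 12, -0.05, -0.02, 0, 0.04, -0.04, 12, -0.05, -0.02, 0, 0.04, -0.04, 12, -0.05, -0.02, 0, 0.04, -0.04, 12, -0.05, -0.02, 0, 0.04, -0.04, 12, -0.05, -0.02, 0, 0.04, -0.04, 12, -0.05, -0.02, 0, 0.04, -0.04, 12, -0.05, -0.02, 0, 0.04, -0.04, 12]}}

```text
t: 23.48
eef_pos: [402.7, 192.3, 67.1]
ee_rot: [-0.667, 0.667, 0.236, -0.234]
wrist_force: [0.4, -0.4, -0.3]
gripper_width: 45.0
```

```bash
python3 - <<'E'
from h import *
from rig import arm
st=arm.state();print(st["joint_positions"].round(3))
print(cmd(st,[402.8,192.3,16.8],target(39)))
E
```

```text
[-0.131  0.891 -0.696  2.209  1.286  0.549 -1.175]
[ 0.   -0.   -0.84 -0.    0.03  0.03]
```

Request:
{"name": "jog_arm", "arguments": {"commands": [0, 0, -0.6, 0, 0, 0, 0, 0, -0.84, 0, 0, 0, 0, 0, -0.84, 0, 0, 0, 0, 0, -0.84, 0, 0, 0]}}

```text
t: 23.98
eef_pos: [402.8, 192.5, 17.2]
ee_rot: [-0.667, 0.667, 0.237, -0.234]
wrist_force: [0.3, -0.8, -0.4]
gripper_width: 44.6
```

Request:
{"name": "jog_arm", "arguments": {"commands": [0, 0, 0, 0, 0, 0, 0, 0, 0, 0, 0, 0, 0, 0, 0, 0, 0, 0, 0, 0, 0, 0, 0, 0], "gripper": 0.4}}

```text
t: 24.48
eef_pos: [402.8, 192.3, 16.8]
ee_rot: [-0.666, 0.667, 0.237, -0.235]
wrist_force: [0.2, 0.1, 0.6]
gripper_width: 61.0
```

Request:
{"name": "jog_arm", "arguments": {"commands": [0, 0, 0.5, 0, 0, 0, 0, 0, 1, 0, 0, 0, 0, 0, 2, 0, 0, 0, 0, 0, 2, 0, 0, 0, 0, 0, 2, 0, 0, 0], "gripper": 1}}

```text
t: 25.1
eef_pos: [402.9, 191.8, 136.6]
ee_rot: [-0.666, 0.667, 0.237, -0.234]
wrist_force: [-0.5, -0.4, -0.2]
gripper_width: 88.5
```

```bash
python3 - <<'E'
from h import *
from rig import arm
st=arm.state();print(st["eef_pos"],st["t"],st["gripper_width"])
p,d,c,W=snap(arm,"wrist","w10")
caps(W,[(476,184.5),(484.4,258.1),(402.8,192.3)],22,40)
p,d,c,W=snap(arm,"top","t10")
caps(W,[(402,192)],22,40)
caps(W,[(455,-39),(594,-224),(463,-281),(557,-384)])
print(cmd(st,[456,-39,140],target(39)))
E
```

```text
[402.85600851 191.79146845 136.58372217] 25.1 88.46422312381911
(476, 184.5) z 29.9 n 2095 circ [474.8 184.4  23.5] mean [473.5 185.4] rect ((474.7644348144531, 184.41802978515625), (71.99151611328125, 71.98662567138672), 89.99771881103516)
(484.4, 258.1) z 29.9 n 2475 circ [484.7 258.9  23.5] mean [483.1 259.3] rect ((484.75616455078125, 258.86700439453125), (71.98722839355469, 71.98396301269531), 0.011884460225701332)
(402.8, 192.3) z 30.0 n 2398 circ [401.8 193.3  23.5] mean [400.9 194.3] rect ((401.7873840332031, 193.276123046875), (71.97515869140625, 71.97351837158203), 0.005177709739655256)
(402, 192) none
(455, -39) none
(594, -224) z 59.8 n 103 circ [ 593.8 -223.9   18. ] mean [ 594.  -223.3] rect ((593.5775146484375, -223.0082550048828), (44.93852996826172, 47.46852111816406), 89.6617431640625)
(463, -281) z 59.8 n 110 circ [ 463.2 -281.2   18. ] mean [ 463.1 -281. ] rect ((462.977783203125, -280.0646057128906), (46.095794677734375, 47.11502456665039), 23.982465744018555)
(557, -384) z 59.8 n 105 circ [ 556.9 -385.1   19. ] mean [ 556.9 -384.2] rect ((556.32568359375, -383.61297607421875), (46.43925476074219, 45.24527359008789), 89.97315216064453)
[ 0.89 -3.85  0.06  0.    0.04  0.01]
```

View pics/w10.png

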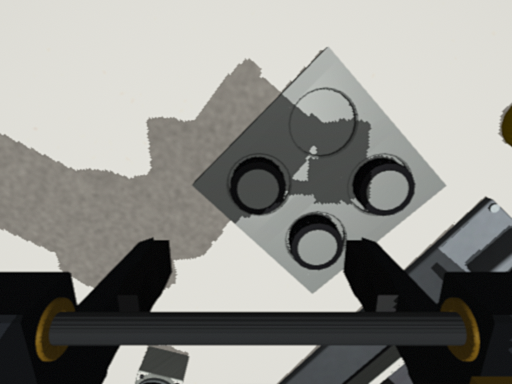

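Request:
{"name": "jog_arm", "arguments": {"commands": [0.89, -3.85, 0.06, 0, 0.04, 0, 0.89, -3.85, 0.06, 0, 0.04, 0, 0.89, -3.85, 0.06, 0, 0.04, 0, 0.89, -3.85, 0.06, 0, 0.04, 0, 0.89, -3.85, 0.06, 0, 0.04, 0, 0.89, -3.85, 0.06, 0, 0.04, 0, 0.89, -3.85, 0.06, 0, 0.04, 0, 0.89, -3.85, 0.06, 0, 0.04, 0]}}

```text
t: 26.2
eef_pos: [456.0, -37.2, 140.3]
ee_rot: [0.667, -0.666, -0.237, 0.237]
wrist_force: [0.7, 0.0, 0.2]
gripper_width: 88.6
```

```bash
python3 - <<'E'
from h import *
from rig import arm
st=arm.state();print(st["eef_pos"],st["t"],st["joint_positions"].round(2))
p,d,c,W=snap(arm,"wrist","w11")
caps(W,[(455,-39)])
print(cmd(st,[456,-39,48.5],target(39)))
E
```

```text
[456.02211898 -37.20212442 140.32238258] 26.2 [ 0.47  0.77 -0.81  2.13  0.95  0.66 -0.33]
(455, -39) z 63.9 n 2973 circ [456.  -38.5  23.4] mean [455.4 -37.6] rect ((455.9337463378906, -38.63982391357422), (47.27859878540039, 45.651363372802734), 21.60276985168457)
[-0.   -0.03 -1.53 -0.01 -0.01 -0.02]
```

Request:
{"name": "jog_arm", "arguments": {"commands": [0, -0.02, -0.8, 0, 0, 0, 0, -0.02, -1.3, 0, 0, 0, 0, -0.02, -1.53, 0, 0, 0, 0, -0.02, -1.53, 0, 0, 0, 0, -0.02, -1.53, 0, 0, 0]}}

```text
t: 26.88
eef_pos: [456.5, -39.4, 49.1]
ee_rot: [0.667, -0.666, -0.236, 0.236]
wrist_force: [-0.3, -0.2, 0.0]
gripper_width: 87.9
```

Request:
{"name": "jog_arm", "arguments": {"commands": [0, 0, 0, 0, 0, 0, 0, 0, 0, 0, 0, 0, 0, 0, 0, 0, 0, 0, 0, 0, 0, 0, 0, 0, 0, 0, 0, 0, 0, 0, 0, 0, 0, 0, 0, 0], "gripper": -1}}

```text
t: 27.62
eef_pos: [456.2, -39.9, 48.6]
ee_rot: [0.667, -0.666, -0.236, 0.236]
wrist_force: [0.0, -0.7, 0.8]
gripper_width: 45.3
```

Request:
{"name": "jog_arm", "arguments": {"commands": [0, 0, 0.2, 0, 0, 0, 0, 0, 0.5, 0, 0, 0, 0, 0, 1, 0, 0, 0, 0, 0, 1.7, 0, 0, 0, 0, 0, 1.7, 0, 0, 0, 0, 0, 1.7, 0, 0, 0]}}

```text
t: 28.38
eef_pos: [455.7, -40.3, 150.0]
ee_rot: [0.667, -0.667, -0.235, 0.236]
wrist_force: [-1.2, -0.3, -0.6]
gripper_width: 44.9
```

```bash
python3 - <<'E'
from h import *
from rig import arm
st=arm.state();print(st["eef_pos"],st["t"],st["gripper_width"])
p,d,c,W=snap(arm,"wrist","w12")
print(cmd(st,[410.6,265.9,100],target(39)))
E
```

```text
[455.719024   -40.33435188 150.00908661] 28.375 44.90383973145124
[-0.75  5.1  -0.83  0.   -0.02  0.01]
```

View pics/w12.png

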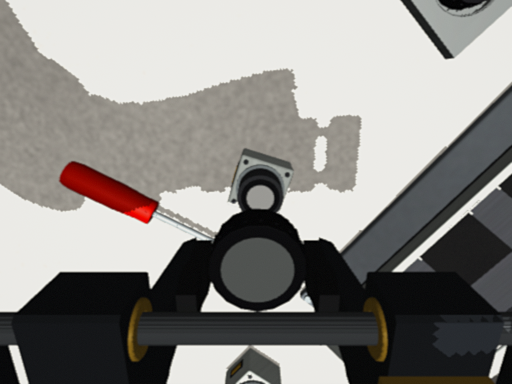

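Request:
{"name": "jog_arm", "arguments": {"commands": [-0.75, 5.1, 0, 0, 0, 0, -0.75, 5.1, 0, 0, 0, 0, -0.75, 5.1, 0, 0, 0, 0, -0.75, 5.1, 0, 0, 0, 0, -0.75, 5.1, 0, 0, 0, 0, -0.75, 5.1, 0, 0, 0, 0, -0.75, 5.1, -0.4, 0, 0, 0, -0.75, 5.1, -0.83, 0, 0, 0, -0.75, 5.1, -0.83, 0, 0, 0, -0.75, 5.1, -0.83, 0, 0, 0]}}

```text
t: 29.68
eef_pos: [411.1, 265.6, 100.8]
ee_rot: [0.667, -0.667, -0.235, 0.236]
wrist_force: [0.4, -0.6, -0.4]
gripper_width: 45.1
```

Request:
{"name": "jog_arm", "arguments": {"commands": [0, 0, -0.8, 0, 0, 0, 0, 0, -1.2, 0, 0, 0, 0, 0, -1.38, 0, 0, 0, 0, 0, -1.38, 0, 0, 0, 0, 0, -1.38, 0, 0, 0, 0, 0, -1.38, 0, 0, 0]}}

```text
t: 30.42
eef_pos: [411.6, 266.4, 18.7]
ee_rot: [0.667, -0.666, -0.236, 0.235]
wrist_force: [-0.6, -0.2, -1.1]
gripper_width: 45.5
```

Request:
{"name": "jog_arm", "arguments": {"commands": [-0.01, 0, -0.02, 0, 0, 0, -0.01, 0, -0.02, 0, 0, 0]}}

```text
t: 30.68
eef_pos: [410.6, 266.1, 16.8]
ee_rot: [0.667, -0.666, -0.236, 0.236]
wrist_force: [-0.7, -0.6, 0.0]
gripper_width: 45.3
```

Request:
{"name": "jog_arm", "arguments": {"commands": [0, 0, 0, 0, 0, 0, 0, 0, 0, 0, 0, 0, 0, 0, 0, 0, 0, 0, 0, 0, 0, 0, 0, 0], "gripper": 0.4}}

```text
t: 31.18
eef_pos: [410.5, 266.2, 16.7]
ee_rot: [0.667, -0.666, -0.236, 0.236]
wrist_force: [-0.3, 0.4, 0.6]
gripper_width: 61.9
```

Request:
{"name": "jog_arm", "arguments": {"commands": [0, 0, 0.5, 0, 0, 0, 0, 0, 1, 0, 0, 0, 0, 0, 2, 0, 0, 0, 0, 0, 2, 0, 0, 0, 0, 0, 2, 0, 0, 0], "gripper": 1}}

```text
t: 31.8
eef_pos: [410.6, 265.5, 136.5]
ee_rot: [-0.667, 0.667, 0.235, -0.236]
wrist_force: [-0.1, 0.4, -0.4]
gripper_width: 88.3
```

```bash
python3 - <<'E'
from h import *
from rig import arm
st=arm.state();print(st["eef_pos"],st["t"],st["gripper_width"])
p,d,c,W=snap(arm,"wrist","w13")
caps(W,[(476,184.5),(484.4,258.1),(402.8,192.3),(410.6,266)],22,40)
p,d,c,W=snap(arm,"top","t13")
caps(W,[(455,-39),(594,-224),(463,-281),(557,-384)])
print(cmd(st,[456,-39,140],target(22)))
E
```

```text
[410.62012966 265.48735341 136.48447461] 31.8 88.28583365352458
(476, 184.5) z 30.0 n 1643 circ [474.7 184.9  23.2] mean [472.1 188.3] rect ((474.6574401855469, 184.96957397460938), (71.95480346679688, 71.92517852783203), 0.006567999254912138)
(484.4, 258.1) z 29.9 n 2093 circ [484.8 259.4  23.5] mean [483.1 260.2] rect ((484.7600402832031, 259.3810119628906), (71.97984313964844, 71.96530151367188), 0.0060451519675552845)
(402.8, 192.3) z 30.0 n 2101 circ [401.7 193.5  23.5] mean [400.9 195.3] rect ((401.6966857910156, 193.52517700195312), (71.97484588623047, 71.97893524169922), 89.99750518798828)
(410.6, 266) z 29.9 n 2395 circ [409.4 266.5  23.3] mean [408.8 267.3] rect ((409.3634338378906, 266.5018615722656), (71.96540832519531, 71.98592376708984), 0.0017817055340856314)
(455, -39) z 60.7 n 110 circ [455.2 -39.7  17.8] mean [455.  -39.8] rect ((454.3067932128906, -39.680870056152344), (46.59896469116211, 45.80820846557617), 21.909162521362305)
(594, -224) z 59.9 n 103 circ [ 594.2 -224.5   18.2] mean [ 593.8 -223.3] rect ((593.6311645507812, -222.9884033203125), (44.97478103637695, 47.46624755859375), 89.59368133544922)
(463, -281) z 60.3 n 110 circ [ 462.6 -281.6   18.6] mean [ 463.  -280.8] rect ((462.7561950683594, -280.1866455078125), (46.00216293334961, 45.30260467529297), 22.43145751953125)
(557, -384) z 60.1 n 107 circ [ 557.2 -385.3   18.4] mean [ 556.9 -384. ] rect ((556.2843017578125, -384.42547607421875), (45.187957763671875, 47.44047546386719), 0.12491141259670258)
[ 0.76 -5.07  0.06  0.   -0.01 -2.82]
```

View pics/w13.png

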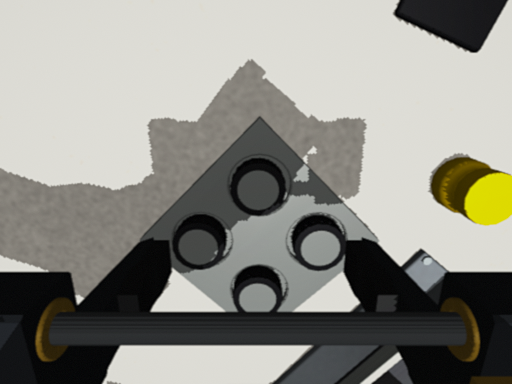

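```bash
python3 - <<'E'
from h import *
from rig import arm
st=arm.state()
print(cmd(st,[560,40,260],target(-0.8)), st["joint_positions"].round(2))
E
```

```text
[ 2.5  -3.75  2.07  0.01 -0.03 -6.63] [-0.23  0.78 -0.73  2.05  0.87  0.66 -0.87]
```

Request:
{"name": "jog_arm", "arguments": {"commands": [0, -2, 1.5, 0, 0, -6.63, 2.5, -3.75, 2.07, 0, 0, -6.63, 2.5, -3.75, 2.07, 0, 0, -6.63, 2.5, -3.75, 2.07, 0, 0, -6.63, 2.5, -3.75, 2.07, 0, 0, -6.63, 2.5, -3.75, 2.07, 0, 0, -6.63, 2.5, -3.75, 2.07, 0, 0, -6.63, 2.5, -3.75, 2.07, 0, 0, -6.63, 2.5, -3.75, 2.07, 0, 0, -6.63, 2.5, -3.75, 2.07, 0, 0, -6.63]}}

```text
t: 33.15
eef_pos: [560.1, 41.8, 260.8]
ee_rot: [0.707, -0.707, 0.005, -0.004]
wrist_force: [0.3, -0.2, 0.3]
gripper_width: 88.1
```

```bash
python3 - <<'E'
from h import *
from rig import arm
st=arm.state();print(st["eef_pos"],st["t"],st["joint_positions"].round(2))
p,d,c,W=snap(arm,"wrist","w14")
np.save("pics/w14.npy",d); np.savez("pics/w14c.npz",**{k:c[k] for k in c})
w=stat(W,500,760,-150,350,45,110);print(w.min(0),w.max(0))
k=w[(w[:,1]>0)&(w[:,1]<150)]
for x in range(560,710,10):
    q=k[(k[:,0]>x)&(k[:,0]<x+10)]
    if len(q)>5: print(x+5,len(q),np.round(np.percentile(q[:,2],[5,50,95]),1))
q=w[(w[:,0]>598)&(w[:,0]<655)&(w[:,1]>-20)&(w[:,1]<160)&(w[:,2]<80)]
A=np.c_[q[:,:2],np.ones(len(q))];s=np.linalg.lstsq(A,q[:,2],rcond=None)[0];print("plane",s,"x where z=68 at y=70",(68-s[2]-s[1]*70)/s[0])
E
```

```text
[560.14439642  41.76558083 260.76970018] 33.15 [ 0.27  0.66 -0.74  1.72  0.52  0.97 -0.68]
[ 572.70405539 -108.7285083    51.72769698] [685.10562558 201.74020269 104.61683593]
575 747 [72.2 73.6 75.1]
585 1165 [53.4 59.3 74. ]
595 1364 [54.3 56.3 58.3]
605 1391 [57.4 59.5 61.4]
615 1434 [60.5 62.6 64.5]
625 1462 [63.7 65.7 67.6]
635 1490 [66.8 68.7 70.5]
645 1551 [69.5 71.5 73.5]
655 1589 [72.6 74.7 76.6]
665 1873 [75.9 77.9 96.7]
675 2650 [ 79.2  98.9 101.5]
685 519 [ 99.9 101.2 102.4]
plane [ 3.03588238e-01 -5.25776324e-03 -1.23797827e+02] x where z=68 at y=70 632.9819359331877
```

View pics/w14.png

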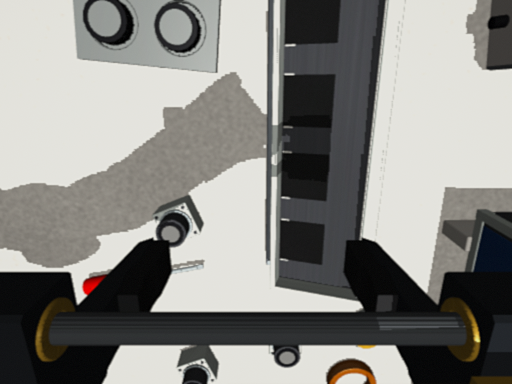

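```bash
cat >> h.py <<'E'
O=np.array([633,69.3,68.]); YAW=-0.95
_R=Ro.from_euler('z',YAW,degrees=True)*Ro.from_rotvec([0,-0.3,0])
def deck(x,y,z): return O+_R.apply([x,y,z])
def todeck(X): return _R.inv().apply(np.asarray(X)-O)
def Tdeck():  # jaws along deck x
    return _R*target(0)
E
python3 - <<'E'
from h import *
from rig import arm
st=arm.state()
p,d,c,W=snap(arm,"top","t15")
caps(W,[(455,-39),(594,-224),(463,-281),(557,-384)])
print(cmd(st,[456,-39.5,140],target(21.8)),cmd(st,[456,-39.5,39],target(21.8)))
for y in (-120,120): print(deck(-23,y,90),deck(-23,y,41))
E
```

```text
(455, -39) none
(594, -224) z 59.9 n 104 circ [ 594.4 -222.8   18.2] mean [ 593.8 -223.2] rect ((593.6959838867188, -223.21310424804688), (45.18330764770508, 47.67508316040039), 89.09200286865234)
(463, -281) none
(557, -384) z 59.8 n 105 circ [ 557.2 -385.4   18.3] mean [ 557.  -384.2] rect ((555.9879760742188, -383.4918518066406), (45.368560791015625, 44.9473991394043), 89.29773712158203)
[-1.74 -1.35 -2.01 -0.01 -0.01  3.76] [-1.74 -1.35 -3.7  -0.01 -0.01  3.76]
[582.44753412 -49.87822848 147.18331927] [596.92603382 -50.1183131  100.3718313 ]
[586.42670248 190.08878221 147.18331927] [600.90520219 189.84869759 100.3718313 ]
```

Request:
{"name": "jog_arm", "arguments": {"commands": [-1.74, -1.35, -1.2, 0, 0, 3.76, -1.74, -1.35, -2.01, 0, 0, 3.76, -1.74, -1.35, -2.01, 0, 0, 3.76, -1.74, -1.35, -2.01, 0, 0, 3.76, -1.74, -1.35, -2.01, 0, 0, 3.76, -1.74, -1.35, -2.01, 0, 0, 3.76]}}

```text
t: 34.0
eef_pos: [458.3, -38.7, 141.4]
ee_rot: [0.695, -0.694, -0.135, 0.132]
wrist_force: [0.7, 0.4, 0.4]
gripper_width: 88.1
```

```bash
python3 - <<'E'
from h import *
from rig import arm
st=arm.state();print(st["eef_pos"],st["t"],st["joint_positions"].round(2))
p,d,c,W=snap(arm,"wrist","w16")
caps(W,[(456,-39)])
print(cmd(st,[456,-39.3,39],target(21.8)))
E
```

```text
[458.26958998 -38.69066285 141.41978504] 34.0 [ 0.4   0.73 -0.68  2.13  0.87  0.58 -0.54]
(456, -39) z 61.3 n 1806 circ [456.6 -38.9  18.3] mean [456.1 -38. ] rect ((456.3167724609375, -38.38835906982422), (45.981781005859375, 45.448570251464844), 21.228931427001953)
[-0.04 -0.01 -1.71 -0.02  0.03  0.01]
```

View pics/w16.png

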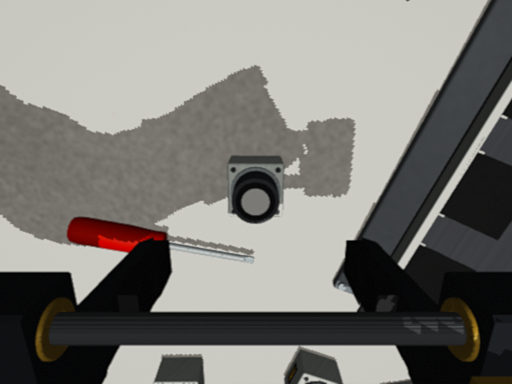

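Request:
{"name": "jog_arm", "arguments": {"commands": [0, 0, -0.8, 0, 0, 0, 0, 0, -1.4, 0, 0, 0, 0, 0, -1.7, 0, 0, 0, 0, 0, -1.7, 0, 0, 0, 0, 0, -1.7, 0, 0, 0, 0, 0, -1.7, 0, 0, 0]}}

```text
t: 34.8
eef_pos: [457.0, -39.8, 39.3]
ee_rot: [0.695, -0.694, -0.134, 0.133]
wrist_force: [-1.2, 0.1, -0.8]
gripper_width: 88.2
```

Centred within 1 mm; close on the barrel.

Request:
{"name": "jog_arm", "arguments": {"commands": [0, 0, 0, 0, 0, 0, 0, 0, 0, 0, 0, 0, 0, 0, 0, 0, 0, 0, 0, 0, 0, 0, 0, 0, 0, 0, 0, 0, 0, 0, 0, 0, 0, 0, 0, 0], "gripper": -1}}

```text
t: 35.55
eef_pos: [456.4, -39.7, 38.3]
ee_rot: [0.695, -0.694, -0.133, 0.133]
wrist_force: [0.2, -0.2, -0.1]
gripper_width: 35.4
```

Request:
{"name": "jog_arm", "arguments": {"commands": [0, 0, 0.2, 0, 0, 0, 0, 0, 0.5, 0, 0, 0, 0, 0, 1, 0, 0, 0, 0, 0, 2, 0, 0, 0, 0, 0, 2, 0, 0, 0, 0, 0, 2, 0, 0, 0]}}

```text
t: 36.3
eef_pos: [455.4, -40.6, 157.6]
ee_rot: [0.695, -0.694, -0.132, 0.134]
wrist_force: [-0.4, -0.6, -3.1]
gripper_width: 35.3
```

```bash
python3 - <<'E'
from h import *
from rig import arm
st=arm.state();print(st["eef_pos"],st["t"],st["joint_positions"].round(2),st["wrist_force"])
p,d,c,W=snap(arm,"wrist","w17")
print(cmd(st,deck(-22,120,90)+[0,0,15],Tdeck()),cmd(st,deck(-22,120,42),Tdeck()))
E
```

```text
[455.41598988 -40.61330405 157.64403419] 36.3 [ 0.42  0.7  -0.7   2.12  0.81  0.61 -0.48] [-0.39399748 -0.59357561 -3.14529093]
[ 2.2   3.84  0.08  0.52 -2.86 -3.75] [ 2.44  3.84 -0.93  0.52 -2.86 -3.75]
```

View pics/w17.png

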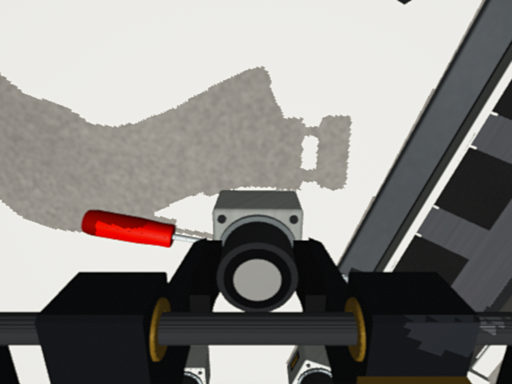

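Request:
{"name": "jog_arm", "arguments": {"commands": [0, 1, 0.3, 0.1, -0.6, -0.8, 0, 2, 0.3, 0.2, -1.2, -1.6, 0.5, 3, 0.3, 0.3, -1.8, -2.4, 1.2, 3.84, 0.3, 0.4, -2.4, -3.1, 2, 3.84, 0.3, 0.52, -2.86, -3.75, 2.2, 3.84, 0.2, 0.52, -2.86, -3.75, 2.2, 3.84, 0.08, 0.52, -2.86, -3.75, 2.2, 3.84, 0.08, 0.52, -2.86, -3.75, 2.2, 3.84, 0.08, 0.52, -2.86, -3.75, 2.2, 3.84, 0.08, 0.52, -2.86, -3.75]}}

```text
t: 37.6
eef_pos: [587.8, 190.3, 163.4]
ee_rot: [-0.698, 0.7, 0.101, 0.112]
wrist_force: [0.7, -0.1, -2.1]
gripper_width: 35.1
```

```bash
python3 - <<'E'
from h import *
from rig import arm
st=arm.state();print(st["eef_pos"],todeck(st["eef_pos"]),st["t"],st["joint_positions"].round(2),st["wrist_force"])
p,d,c,W=snap(arm,"wrist","w18");snap(arm,"scene","s18")
print(cmd(st,deck(-22,120,60),Tdeck()),cmd(st,deck(-22,120,41),Tdeck()))
E
```

```text
[587.77588624 190.32086976 163.4099327 ] [-16.91963666 120.25442494 105.1043568 ] 37.6 [-0.26  0.71 -0.33  1.94  1.    0.42 -1.41] [ 0.66484335 -0.05053598 -2.06791825]
[ 0.14 -0.01 -0.74 -0.    0.02 -0.  ] [ 0.23 -0.01 -1.05 -0.    0.02 -0.  ]
```

View pics/w18.png

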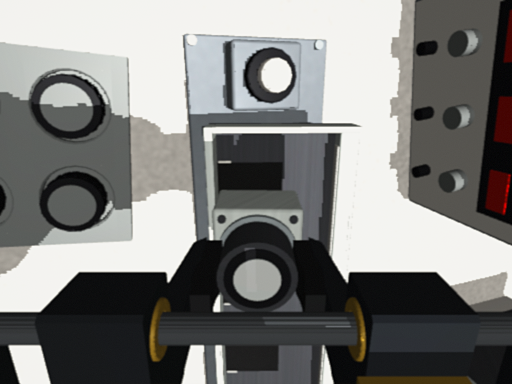

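View pics/s18.png

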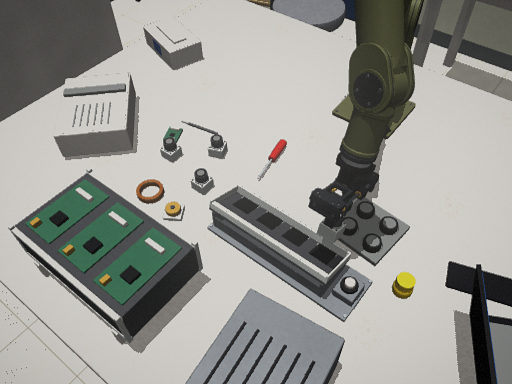

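Request:
{"name": "jog_arm", "arguments": {"commands": [0.14, -0.01, -0.5, 0, 0, 0, 0.14, -0.01, -0.74, 0, 0, 0, 0.2, -0.01, -0.95, 0, 0, 0, 0.22, -0.01, -1.02, 0, 0, 0, 0.22, -0.01, -1.02, 0, 0, 0, 0.22, -0.01, -1.02, 0, 0, 0]}}

```text
t: 38.45
eef_pos: [601.7, 190.1, 102.5]
ee_rot: [-0.698, 0.7, 0.101, 0.112]
wrist_force: [0.3, 0.3, -3.4]
gripper_width: 35.0
```

```bash
python3 - <<'E'
from h import *
from rig import arm
st=arm.state();print(st["eef_pos"],todeck(st["eef_pos"]),st["t"],st["wrist_force"])
p,d,c,W=snap(arm,"wrist","w19")
print(cmd(st,deck(-22,120,39),Tdeck()),cmd(st,deck(-27,120,39),Tdeck()))
E
```

```text
[601.66027657 190.08745011 102.53020623] [-21.64468732 120.25123873  42.84003507] 38.45 [ 0.283163    0.26574648 -3.4393626 ]
[ 0.01 -0.   -0.06 -0.01  0.03 -0.  ] [-0.07 -0.   -0.09 -0.01  0.03 -0.  ]
```

View pics/w19.png

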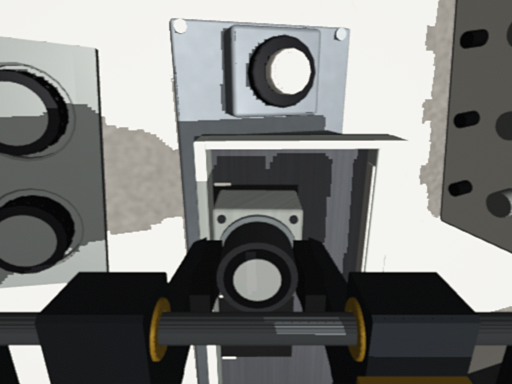

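Request:
{"name": "jog_arm", "arguments": {"commands": [0.01, 0, -0.03, 0, 0, 0, 0.01, 0, -0.06, 0, 0, 0, 0.01, 0, -0.06, 0, 0, 0]}}

```text
t: 38.88
eef_pos: [601.8, 189.9, 98.2]
ee_rot: [-0.698, 0.7, 0.101, 0.112]
wrist_force: [-0.2, -0.9, -2.3]
gripper_width: 35.1
```

Request:
{"name": "jog_arm", "arguments": {"commands": [-0.03, 0, -0.01, 0, 0, 0, -0.06, 0, -0.02, 0, 0, 0, -0.06, 0, -0.02, 0, 0, 0]}}

```text
t: 39.25
eef_pos: [598.9, 190.0, 97.4]
ee_rot: [-0.698, 0.7, 0.101, 0.112]
wrist_force: [2.4, -0.3, -2.4]
gripper_width: 35.0
```

```bash
python3 - <<'E'
from h import *
from rig import arm
st=arm.state();print(st["eef_pos"],todeck(st["eef_pos"]),st["t"],st["wrist_force"])
E
```

```text
[598.93827041 189.96657136  97.43577696] [-25.74835384 120.08524609  38.77684588] 39.25 [ 2.38640422 -0.33556614 -2.42530911]
```

Request:
{"name": "jog_arm", "arguments": {"commands": [-0.01, 0, -0.02, 0, 0, 0, -0.01, 0, -0.02, 0, 0, 0]}}

```text
t: 39.5
eef_pos: [599.1, 190.1, 96.7]
ee_rot: [-0.698, 0.699, 0.101, 0.113]
wrist_force: [4.4, 0.5, 0.4]
gripper_width: 35.3
```

```bash
python3 - <<'E'
from h import *
from rig import arm
st=arm.state();print(st["eef_pos"],todeck(st["eef_pos"]),st["t"],st["wrist_force"])
E
```

```text
[599.08943266 190.10753508  96.69643196] [-25.82468704 120.22869669  38.02654795] 39.5 [4.39418619 0.53563875 0.41667322]
```

Request:
{"name": "jog_arm", "arguments": {"commands": [0, 0, 0, 0, 0, 0, 0, 0, 0, 0, 0, 0, 0, 0, 0, 0, 0, 0, 0, 0, 0, 0, 0, 0], "gripper": 0.2}}

```text
t: 40.0
eef_pos: [597.4, 189.9, 95.7]
ee_rot: [-0.698, 0.7, 0.1, 0.112]
wrist_force: [0.1, 0.9, -0.5]
gripper_width: 53.2
```

Request:
{"name": "jog_arm", "arguments": {"commands": [-0.1, 0, 0.32, 0, 0, 0, -0.3, 0, 0.97, 0, 0, 0, -0.6, 0, 1.6, 0, 0, 0, -0.9, 0, 1.9, 0, 0, 0, -0.9, 0, 1.9, 0, 0, 0]}}

```text
t: 40.62
eef_pos: [543.4, 190.3, 211.2]
ee_rot: [-0.699, 0.699, 0.102, 0.112]
wrist_force: [0.2, 0.9, -0.2]
gripper_width: 52.6
```

```bash
sed -i 's/O=np.array(\[633,/O=np.array([634,/' h.py; cat >> h.py <<'E'
def deckheads(W):
    Q=_R.inv().apply((W-O).reshape(-1,3)); Q=Q[np.isfinite(Q).all(1)]
    for y in (-120,-40,40,120):
        m=(abs(Q[:,0]+27)<35)&(abs(Q[:,1]-y)<35)
        t=Q[m&(Q[:,2]>54)&(Q[:,2]<70)]
        if len(t)<15: continue
        h=Q[m&(Q[:,2]>26)&(Q[:,2]<38)]
        print("pad",y,"barrel top",t.mean(0).round(1),"z med",np.median(t[:,2]).round(1),"rect",cv2.minAreaRect(h[:,:2].astype(np.float32)))
E
python3 - <<'E'
from h import *
from rig import arm
st=arm.state();print(st["eef_pos"],st["t"])
p,d,c,W=snap(arm,"wrist","w20");deckheads(W)
p,d,c,W=snap(arm,"top","t20");deckheads(W)
caps(W,[(455,-39),(594,-224),(463,-281),(557,-384)])
print(cmd(st,[464,-281,140],target(22)))
E
```

```text
[543.4192637  190.2834951  211.17406754] 40.625
pad 120 barrel top [-27.1 121.4  60.8] z med 60.9 rect ((-26.842187881469727, 120.80996704101562), (45.918174743652344, 45.51260757446289), 0.12513668835163116)
pad 120 barrel top [-31.1 112.2  59.4] z med 59.5 rect ((-27.649837493896484, 114.0809326171875), (43.239192962646484, 35.73398971557617), 0.049265600740909576)
(455, -39) none
(594, -224) z 59.9 n 104 circ [ 594.  -223.2   18.1] mean [ 593.8 -223.5] rect ((593.5657348632812, -223.3348388671875), (47.532047271728516, 45.23051071166992), 0.36480677127838135)
(463, -281) z 60.2 n 111 circ [ 463.7 -281.2   18.5] mean [ 463.2 -280.9] rect ((462.91265869140625, -280.4677429199219), (45.98331069946289, 45.53284454345703), 22.581253051757812)
(557, -384) z 59.9 n 107 circ [ 557.3 -385.8   18.8] mean [ 556.9 -384.2] rect ((556.1551513671875, -384.32794189453125), (45.11137390136719, 47.2811279296875), 1.2491917610168457)
[-1.32 -7.85 -1.19 -0.55  2.87  3.78]
```

View pics/w20.png

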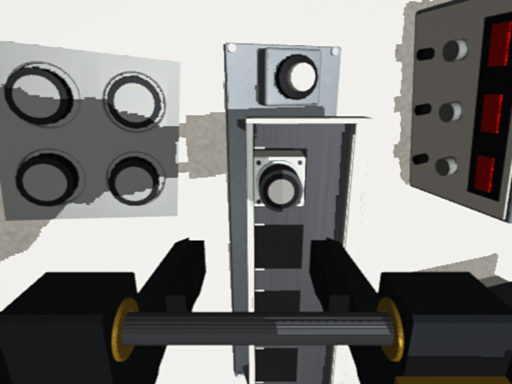

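Request:
{"name": "jog_arm", "arguments": {"commands": [-1.32, -2, 0, 0, 0, 0, -1.32, -7.85, 0, -0.55, 2.87, 3.78, -1.32, -7.85, -0.6, -0.55, 2.87, 3.78, -1.32, -7.85, -1.19, -0.55, 2.87, 3.78, -1.32, -7.85, -1.19, -0.55, 2.87, 3.78, -1.32, -7.85, -1.19, -0.55, 2.87, 3.78, -1.32, -7.85, -1.19, -0.55, 2.87, 3.78, -1.32, -7.85, -1.19, -0.55, 2.87, 3.78, -1.32, -7.85, -1.19, -0.55, 2.87, 3.78, -1.32, -7.85, -1.19, -0.55, 2.87, 3.78, -1.32, -7.85, -1.19, -0.55, 2.87, 3.78, -1.32, -7.85, -1.19, -0.55, 2.87, 3.78, -1.32, -7.85, -1.19, -0.55, 2.87, 3.78], "gripper": 1}}

```text
t: 42.35
eef_pos: [465.2, -279.7, 138.7]
ee_rot: [-0.693, 0.695, 0.135, -0.136]
wrist_force: [0.7, -0.5, -0.9]
gripper_width: 88.4
```

```bash
python3 - <<'E'
from h import *
from rig import arm
st=arm.state();print(st["eef_pos"],st["t"],st["joint_positions"].round(2))
p,d,c,W=snap(arm,"wrist","w21")
caps(W,[(464,-281)])
print(cmd(st,[464.2,-281,39],target(22)))
E
```

```text
[ 465.19249595 -279.70367574  138.73192592] 42.35 [ 0.87  0.82 -0.72  1.89  0.79  0.74  0.08]
(464, -281) z 61.4 n 1837 circ [ 464.4 -280.6   18.3] mean [ 464.2 -279.6] rect ((464.35833740234375, -280.0726013183594), (46.020118713378906, 45.38203048706055), 21.598726272583008)
[-0.02 -0.02 -1.66  0.02 -0.01 -0.01]
```

Request:
{"name": "jog_arm", "arguments": {"commands": [0, -0.01, -0.8, 0, 0, 0, 0, -0.01, -1.4, 0, 0, 0, 0, -0.01, -1.66, 0, 0, 0, 0, -0.01, -1.66, 0, 0, 0, 0, -0.01, -1.66, 0, 0, 0, 0, -0.01, -1.66, 0, 0, 0]}}

```text
t: 43.15
eef_pos: [465.3, -282.0, 40.1]
ee_rot: [-0.693, 0.695, 0.134, -0.134]
wrist_force: [0.2, -0.6, 0.0]
gripper_width: 88.5
```

Request:
{"name": "jog_arm", "arguments": {"commands": [0, 0, 0, 0, 0, 0, 0, 0, 0, 0, 0, 0, 0, 0, 0, 0, 0, 0, 0, 0, 0, 0, 0, 0, 0, 0, 0, 0, 0, 0, 0, 0, 0, 0, 0, 0], "gripper": -1}}

```text
t: 43.9
eef_pos: [464.9, -281.5, 38.9]
ee_rot: [-0.694, 0.695, 0.134, -0.135]
wrist_force: [0.9, 0.2, -0.1]
gripper_width: 35.2
```

Request:
{"name": "jog_arm", "arguments": {"commands": [0, 0, 0.2, 0, 0, 0, 0, 0, 0.5, 0, 0, 0, 0, 0, 1, 0, 0, 0, 0, 0, 2, 0, 0, 0, 0, 0, 2.1, 0, 0, 0, 0, 0, 2.1, 0, 0, 0]}}

```text
t: 44.65
eef_pos: [464.1, -282.0, 165.5]
ee_rot: [-0.693, 0.695, 0.134, -0.135]
wrist_force: [-0.4, 0.1, -3.5]
gripper_width: 34.9
```

```bash
python3 - <<'E'
from h import *
from rig import arm
st=arm.state();print(st["eef_pos"],st["t"],st["gripper_width"],st["wrist_force"])
p,d,c,W=snap(arm,"wrist","w22")
print(cmd(st,deck(-22.5,40,95),Tdeck()))
E
```

```text
[ 464.06606696 -282.0012864   165.47133821] 44.65 34.932187710246495 [-0.44148606  0.08872852 -3.49443736]
[ 2.02  6.54 -0.22  0.55 -2.85 -3.78]
```

View pics/w22.png

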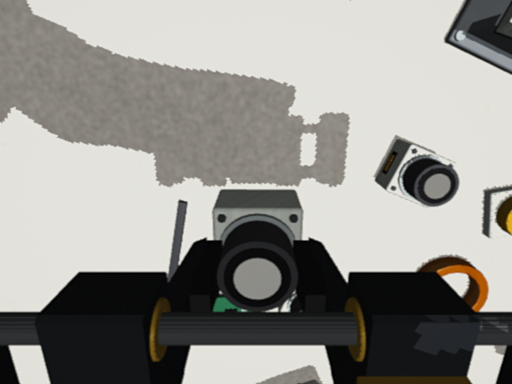

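Request:
{"name": "jog_arm", "arguments": {"commands": [0, 1, 0, 0, 0, 0, 0, 2, 0.1, 0.1, -0.6, -0.8, 0, 3, 0.1, 0.2, -1.2, -1.6, 0, 4, 0.1, 0.3, -1.8, -2.4, 0, 5, 0.1, 0.4, -2.4, -3.1, 0.6, 6, 0.1, 0.55, -2.85, -3.78, 1.3, 6.54, 0.1, 0.55, -2.85, -3.78, 2.02, 6.54, 0, 0.55, -2.85, -3.78, 2.02, 6.54, -0.22, 0.55, -2.85, -3.78, 2.02, 6.54, -0.22, 0.55, -2.85, -3.78, 2.02, 6.54, -0.22, 0.55, -2.85, -3.78, 2.02, 6.54, -0.22, 0.55, -2.85, -3.78]}}

```text
t: 46.2
eef_pos: [584.1, 108.6, 150.5]
ee_rot: [-0.698, 0.701, 0.098, 0.111]
wrist_force: [-1.0, 0.5, -3.2]
gripper_width: 35.5
```

```bash
python3 - <<'E'
from h import *
from rig import arm
st=arm.state();print(st["eef_pos"],todeck(st["eef_pos"]),st["t"],st["gripper_width"],st["wrist_force"])
p,d,c,W=snap(arm,"wrist","w23")
print(cmd(st,deck(-22.5,40,60),Tdeck()),cmd(st,deck(-22.5,40,41),Tdeck()))
E
```

```text
[584.070449   108.60464748 150.53733715] [-23.92407465  38.47141947  93.79667337] 46.2 35.46095193212001 [-0.99793858  0.47864451 -3.17917796]
[ 0.19  0.02 -0.53  0.02 -0.03  0.01] [ 0.28  0.02 -0.83  0.02 -0.03  0.01]
```

View pics/w23.png

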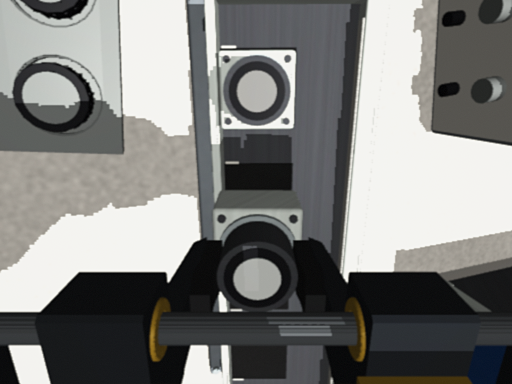

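Request:
{"name": "jog_arm", "arguments": {"commands": [0.19, 0.02, -0.53, 0, 0, 0, 0.19, 0.02, -0.53, 0, 0, 0, 0.25, 0.02, -0.75, 0, 0, 0, 0.28, 0.02, -0.83, 0, 0, 0, 0.28, 0.02, -0.83, 0, 0, 0, 0.28, 0.02, -0.83, 0, 0, 0]}}

```text
t: 47.0
eef_pos: [602.6, 111.9, 102.6]
ee_rot: [-0.699, 0.7, 0.1, 0.112]
wrist_force: [0.0, -0.4, -3.1]
gripper_width: 34.9
```

```bash
python3 - <<'E'
from h import *
from rig import arm
st=arm.state();print(todeck(st["eef_pos"]),st["t"],st["gripper_width"],st["wrist_force"])
print(cmd(st,deck(-22.5,40,39.2),Tdeck()),cmd(st,deck(-27,40,39.2),Tdeck()))
E
```

```text
[-20.4559406   42.0333654   42.53032118] 47.0 34.86415656453376 [ 0.02785221 -0.35606025 -3.14672065]
[-0.02 -0.03 -0.06 -0.01  0.01 -0.  ] [-0.09 -0.03 -0.09 -0.01  0.01 -0.  ]
```

Request:
{"name": "jog_arm", "arguments": {"commands": [-0.01, -0.03, -0.03, 0, 0, 0, -0.02, -0.03, -0.06, 0, 0, 0, -0.06, -0.03, -0.075, 0, 0, 0, -0.09, -0.03, -0.09, 0, 0, 0, -0.09, -0.03, -0.09, 0, 0, 0]}}

```text
t: 47.62
eef_pos: [598.0, 110.2, 97.0]
ee_rot: [-0.698, 0.7, 0.101, 0.112]
wrist_force: [2.3, -0.3, -1.9]
gripper_width: 35.3
```

```bash
python3 - <<'E'
from h import *
from rig import arm
st=arm.state();print(todeck(st["eef_pos"]),st["t"],st["gripper_width"],st["wrist_force"])
E
```

```text
[-26.48551083  40.32439983  38.54873418] 47.625 35.2966930739378 [ 2.25507584 -0.28355051 -1.88508779]
```

Request:
{"name": "jog_arm", "arguments": {"commands": [-0.01, 0, -0.015, 0, 0, 0, -0.01, 0, -0.015, 0, 0, 0]}}

```text
t: 47.88
eef_pos: [598.0, 110.0, 96.8]
ee_rot: [-0.698, 0.7, 0.101, 0.113]
wrist_force: [2.2, -1.6, 5.9]
gripper_width: 35.0
```

Request:
{"name": "jog_arm", "arguments": {"commands": [0, 0, 0, 0, 0, 0, 0, 0, 0, 0, 0, 0, 0, 0, 0, 0, 0, 0, 0, 0, 0, 0, 0, 0], "gripper": 0.2}}

```text
t: 48.38
eef_pos: [596.2, 110.2, 95.4]
ee_rot: [-0.699, 0.7, 0.1, 0.111]
wrist_force: [0.4, -0.1, -0.1]
gripper_width: 53.0
```

Request:
{"name": "jog_arm", "arguments": {"commands": [-0.1, 0, 0.32, 0, 0, 0, -0.3, 0, 0.97, 0, 0, 0, -0.6, 0, 1.6, 0, 0, 0, -0.9, 0, 1.9, 0, 0, 0, -0.9, 0, 1.9, 0, 0, 0]}}

```text
t: 49.0
eef_pos: [542.3, 110.3, 210.8]
ee_rot: [-0.699, 0.699, 0.101, 0.112]
wrist_force: [0.2, 0.2, -0.7]
gripper_width: 52.7
```

```bash
python3 - <<'E'
from h import *
from rig import arm
st=arm.state();print(st["eef_pos"],st["t"])
p,d,c,W=snap(arm,"wrist","w24");deckheads(W)
p,d,c,W=snap(arm,"top","t24");deckheads(W)
caps(W,[(594,-224),(557,-384)])
print(cmd(st,[557.5,-384.5,140],target(0)))
E
```

```text
[542.25217011 110.2725721  210.75708814] 49.0
pad 40 barrel top [-26.8  41.4  60.7] z med 60.9 rect ((-26.314056396484375, 40.74009704589844), (45.73019790649414, 45.54716110229492), 89.86412048339844)
pad 120 barrel top [-24.6 117.4  60.9] z med 60.9 rect ((-24.27969741821289, 116.99500274658203), (45.92051696777344, 46.248905181884766), 0.053048085421323776)
pad 120 barrel top [-25.9 119.   60.5] z med 60.3 rect ((-26.27401351928711, 120.07223510742188), (45.82982635498047, 36.86485290527344), 1.0750964879989624)
(594, -224) z 59.4 n 101 circ [ 594.2 -223.9   17.7] mean [ 594.  -223.6] rect ((593.7627563476562, -223.032470703125), (47.699745178222656, 44.48314666748047), 0.29024752974510193)
(557, -384) z 59.7 n 106 circ [ 557.4 -384.9   18.2] mean [ 557.2 -384.1] rect ((556.1996459960938, -384.3424072265625), (46.53856658935547, 45.4286994934082), 89.99191284179688)
[ 0.25 -8.25 -1.18  0.01  2.88  0.15]
```

View pics/w24.png

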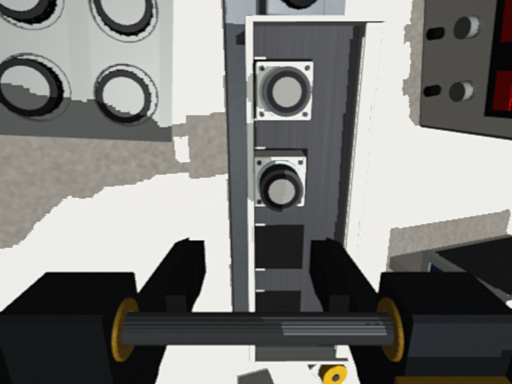

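Request:
{"name": "jog_arm", "arguments": {"commands": [-0.8, -2, 0, 0, 1.4, 0, -0.8, -4, 0, 0, 2.88, 0.15, -0.5, -6, 0, 0, 2.88, 0.15, 0.25, -8.25, -0.2, 0, 2.88, 0.15, 0.25, -8.25, -0.2, 0, 2.88, 0.15, 0.25, -8.25, -0.6, 0, 2.88, 0.15, 0.25, -8.25, -1.18, 0, 2.88, 0.15, 0.25, -8.25, -1.18, 0, 2.88, 0.15, 0.25, -8.25, -1.18, 0, 2.88, 0.15, 0.25, -8.25, -1.18, 0, 2.88, 0.15, 0.25, -8.25, -1.18, 0, 2.88, 0.15, 0.25, -8.25, -1.18, 0, 2.88, 0.15, 0.25, -8.25, -1.18, 0, 2.88, 0.15], "gripper": 1}}

```text
t: 50.72
eef_pos: [558.1, -383.7, 139.4]
ee_rot: [-0.706, 0.708, 0.0, -0.001]
wrist_force: [-0.7, -0.4, 0.3]
gripper_width: 88.2
```

```bash
python3 - <<'E'
from h import *
from rig import arm
st=arm.state();print(st["eef_pos"],st["t"],st["joint_positions"].round(2))
p,d,c,W=snap(arm,"wrist","w25")
caps(W,[(558,-384)])
print(cmd(st,[558,-384.5,39],target(0.5)))
E
```

```text
[ 558.10832667 -383.73379187  139.40021396] 50.725 [ 0.87  0.95 -0.69  1.46  0.68  0.98 -0.  ]
(558, -384) z 61.3 n 1831 circ [ 559.1 -384.5   18.3] mean [ 558.8 -383.3] rect ((558.818359375, -384.27178955078125), (46.00628662109375, 46.217628479003906), 1.0293394327163696)
[-0.   -0.01 -1.67  0.02 -0.01  0.07]
```

View pics/w25.png

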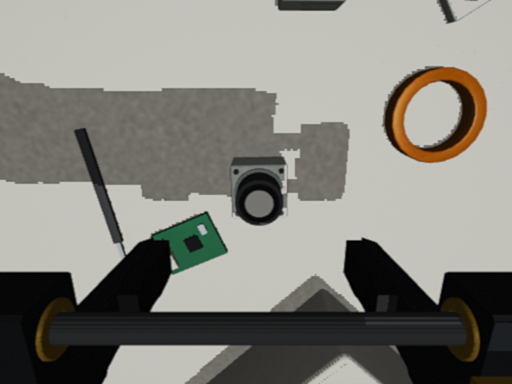

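```bash
python3 - <<'E'
from h import *
from rig import arm
c=arm.calibration("top");W=cloud(np.load("pics/top0.npy").astype(float),c)
for y in range(-500,-400,10):
    w=stat(W,460,660,y,y+10,5,300); print(y, (w.min(0).round(),w.max(0).round()) if len(w) else None)
E
```

```text
-500 (array([ 510., -500.,    5.]), array([ 634., -490.,  105.]))
-490 (array([ 616., -490.,   45.]), array([ 623., -489.,   75.]))
-480 (array([ 471., -477.,    5.]), array([ 481., -471.,   11.]))
-470 (array([ 467., -470.,    5.]), array([ 507., -460.,   14.]))
-460 (array([ 461., -460.,    5.]), array([ 523., -450.,   18.]))
-450 (array([ 460., -450.,    5.]), array([ 640., -440.,   15.]))
-440 (array([ 461., -440.,    5.]), array([ 596., -430.,   10.]))
-430 (array([ 474., -430.,    5.]), array([ 644., -420.,   10.]))
-420 (array([ 500., -419.,    5.]), array([ 644., -410.,   10.]))
-410 (array([ 490., -406.,    5.]), array([ 637., -400.,   65.]))
```

Clear by 100 mm. Descend and grip.

Request:
{"name": "jog_arm", "arguments": {"commands": [0, 0, -0.8, 0, 0, 0.07, 0, 0, -1.4, 0, 0, 0.07, 0, 0, -1.67, 0, 0, 0.07, 0, 0, -1.67, 0, 0, 0.07, 0, 0, -1.67, 0, 0, 0.07, 0, 0, -1.67, 0, 0, 0.07]}}

```text
t: 51.52
eef_pos: [558.5, -385.3, 40.2]
ee_rot: [-0.706, 0.708, 0.003, -0.002]
wrist_force: [-0.6, -0.3, 0.1]
gripper_width: 88.1
```

Request:
{"name": "jog_arm", "arguments": {"commands": [0, 0, 0, 0, 0, 0, 0, 0, 0, 0, 0, 0, 0, 0, 0, 0, 0, 0, 0, 0, 0, 0, 0, 0, 0, 0, 0, 0, 0, 0, 0, 0, 0, 0, 0, 0], "gripper": -1}}

```text
t: 52.28
eef_pos: [558.0, -384.8, 38.7]
ee_rot: [-0.706, 0.708, 0.002, -0.003]
wrist_force: [0.6, -0.9, -0.5]
gripper_width: 34.9
```

Request:
{"name": "jog_arm", "arguments": {"commands": [0, 0, 0.2, 0, 0, 0, 0, 0, 0.5, 0, 0, 0, 0, 0, 1, 0, 0, 0, 0, 0, 2, 0, 0, 0, 0, 0, 2.1, 0, 0, 0, 0, 0, 2.1, 0, 0, 0]}}

```text
t: 53.02
eef_pos: [557.4, -385.1, 165.5]
ee_rot: [-0.706, 0.708, 0.002, -0.003]
wrist_force: [-0.1, -0.4, -3.5]
gripper_width: 35.4
```

```bash
python3 - <<'E'
from h import *
from rig import arm
st=arm.state();print(st["eef_pos"],st["t"],st["gripper_width"],st["wrist_force"])
p,d,c,W=snap(arm,"wrist","w26")
print(cmd(st,deck(-22.5,-40,95),Tdeck()))
E
```

```text
[ 557.35445354 -385.06238425  165.53223129] 53.025 35.384541157075454 [-0.14653986 -0.44469384 -3.48023999]
[ 0.44  6.92 -0.22  0.01 -2.88 -0.22]
```

View pics/w26.png

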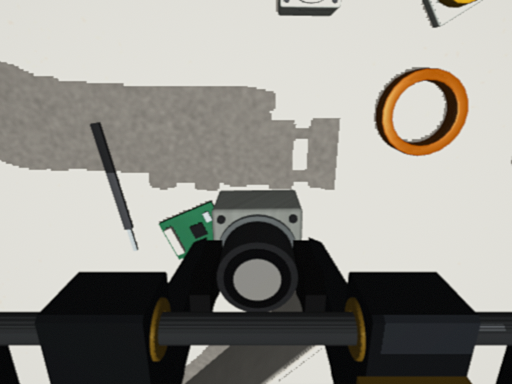

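Request:
{"name": "jog_arm", "arguments": {"commands": [-0.4, 1, 0.1, 0, 0, 0, -0.8, 2, 0.1, 0, -0.6, 0, -0.8, 3, 0.1, 0, -1.2, -0.1, -0.8, 4, 0.1, 0, -1.8, -0.1, -0.8, 5, 0.1, 0, -2.4, -0.2, -0.8, 6, 0.1, 0, -2.88, -0.22, -0.4, 6.92, 0.1, 0, -2.88, -0.22, 0.44, 6.92, 0, 0, -2.88, -0.22, 0.44, 6.92, -0.22, 0, -2.88, -0.22, 0.44, 6.92, -0.22, 0, -2.88, -0.22, 0.44, 6.92, -0.22, 0, -2.88, -0.22, 0.44, 6.92, -0.22, 0, -2.88, -0.22]}}

```text
t: 54.58
eef_pos: [582.9, 28.6, 151.4]
ee_rot: [-0.698, 0.701, 0.099, 0.112]
wrist_force: [-0.0, 0.3, -3.1]
gripper_width: 34.8
```

```bash
python3 - <<'E'
from h import *
from rig import arm
st=arm.state();print(st["eef_pos"],todeck(st["eef_pos"]),st["t"],st["gripper_width"],st["wrist_force"])
p,d,c,W=snap(arm,"wrist","w27")
print(cmd(st,deck(-22.5,-40,60),Tdeck()),cmd(st,deck(-22.5,-40,41),Tdeck()))
E
```

```text
[582.89266279  28.6465866  151.44689335] [-23.51382594 -41.49517828  94.62184799] 54.575 34.84049692535403 [-0.02740537  0.33781737 -3.14769084]
[ 0.19  0.02 -0.55  0.01 -0.01  0.02] [ 0.28  0.02 -0.85  0.01 -0.01  0.02]
```

View pics/w27.png

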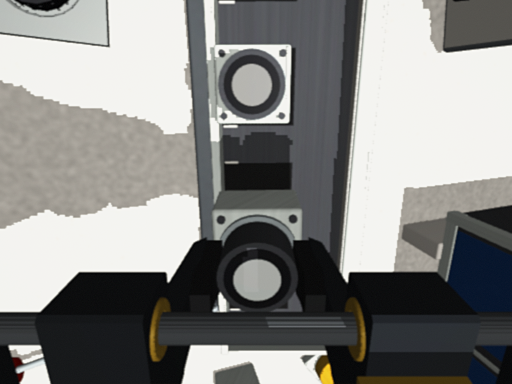

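Request:
{"name": "jog_arm", "arguments": {"commands": [0.19, 0.02, -0.55, 0, 0, 0, 0.19, 0.02, -0.55, 0, 0, 0, 0.25, 0.02, -0.75, 0, 0, 0, 0.28, 0.02, -0.85, 0, 0, 0, 0.28, 0.02, -0.85, 0, 0, 0, 0.28, 0.02, -0.85, 0, 0, 0]}}

```text
t: 55.38
eef_pos: [600.8, 31.3, 101.3]
ee_rot: [-0.698, 0.7, 0.1, 0.112]
wrist_force: [-0.6, 0.3, -2.3]
gripper_width: 35.4
```

```bash
python3 - <<'E'
from h import *
from rig import arm
st=arm.state();print(todeck(st["eef_pos"]),st["t"],st["gripper_width"],st["wrist_force"])
print(cmd(st,deck(-22.5,-40,39.2),Tdeck()),cmd(st,deck(-27,-40,38.8),Tdeck()))
E
```

```text
[-21.23509819 -38.52013527  41.45427854] 55.375 35.37107659967417 [-0.56505797  0.26715614 -2.29221046]
[-0.01 -0.02 -0.04 -0.    0.01  0.  ] [-0.08 -0.02 -0.07 -0.    0.01  0.  ]
```

Request:
{"name": "jog_arm", "arguments": {"commands": [-0.01, -0.02, -0.03, 0, 0, 0, -0.02, -0.02, -0.05, 0, 0, 0, -0.06, -0.02, -0.065, 0, 0, 0, -0.09, -0.02, -0.08, 0, 0, 0, -0.09, -0.02, -0.08, 0, 0, 0]}}

```text
t: 56.0
eef_pos: [597.0, 30.1, 96.6]
ee_rot: [-0.698, 0.7, 0.101, 0.113]
wrist_force: [3.7, -1.4, 1.9]
gripper_width: 35.0
```

```bash
python3 - <<'E'
from h import *
from rig import arm
st=arm.state();print(todeck(st["eef_pos"]),st["t"],st["gripper_width"],st["wrist_force"])
E
```

```text
[-26.28132346 -39.80934152  38.05485311] 56.0 35.0132341457444 [ 3.74543018 -1.41957408  1.8543878 ]
```

Contact with ledge and deck. Release and retract.

Request:
{"name": "jog_arm", "arguments": {"commands": [0, 0, 0, 0, 0, 0, 0, 0, 0, 0, 0, 0, 0, 0, 0, 0, 0, 0, 0, 0, 0, 0, 0, 0], "gripper": 0.2}}

```text
t: 56.5
eef_pos: [595.0, 30.4, 95.4]
ee_rot: [-0.698, 0.7, 0.1, 0.111]
wrist_force: [0.2, -0.5, -0.0]
gripper_width: 52.7
```

Request:
{"name": "jog_arm", "arguments": {"commands": [-0.1, 0, 0.32, 0, 0, 0, -0.3, 0, 0.97, 0, 0, 0, -0.6, 0, 1.6, 0, 0, 0, -0.9, 0, 1.9, 0, 0, 0, -0.9, 0, 1.9, 0, 0, 0]}}

```text
t: 57.12
eef_pos: [541.0, 30.0, 210.8]
ee_rot: [-0.698, 0.7, 0.1, 0.112]
wrist_force: [-0.3, 0.4, -0.4]
gripper_width: 53.0
```

```bash
python3 - <<'E'
from h import *
from rig import arm
st=arm.state();print(st["eef_pos"],st["t"])
p,d,c,W=snap(arm,"wrist","w28");deckheads(W);caps(W,[(594,-224)])
p,d,c,W=snap(arm,"top","t28");deckheads(W)
caps(W,[(594,-224)])
print(cmd(st,[595,-223.7,140],target(0)))
E
```

```text
[540.97582626  30.02393736 210.77490963] 57.125
pad -40 barrel top [-26.5 -38.5  60.6] z med 60.8 rect ((-26.088245391845703, -39.537811279296875), (46.406673431396484, 45.81121063232422), 89.7917251586914)
pad 40 barrel top [-26.6  40.6  60.8] z med 60.8 rect ((-26.54092788696289, 40.4693603515625), (45.82570266723633, 45.94880294799805), 89.76383209228516)
(594, -224) z 61.4 n 586 circ [ 596.3 -222.8   18.6] mean [ 594.9 -219.7] rect ((593.420654296875, -225.48153686523438), (47.20994567871094, 45.200443267822266), 84.11697387695312)
pad 40 barrel top [-27.7  39.6  60.1] z med 60.0 rect ((-27.90159797668457, 38.7426872253418), (45.59534454345703, 42.861114501953125), 0.8249401450157166)
pad 120 barrel top [-26.  116.   60.2] z med 60.1 rect ((-29.4962215423584, 117.34553527832031), (48.64228820800781, 53.996395111083984), 88.35025787353516)
(594, -224) z 59.9 n 102 circ [ 594.3 -223.6   17.9] mean [ 594.1 -223.5] rect ((594.1533813476562, -222.79762268066406), (44.162227630615234, 48.18608856201172), 89.45466613769531)
[ 0.9  -4.23 -1.18  0.03  2.88  0.16]
```

View pics/w28.png

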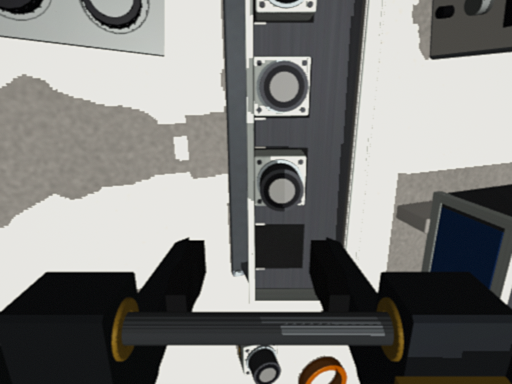

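Request:
{"name": "jog_arm", "arguments": {"commands": [-0.5, -1, 0, 0, 0.8, 0, -0.4, -2.2, 0, 0, 1.6, 0.1, 0, -3.4, 0, 0, 2.4, 0.16, 0.9, -4.23, -0.3, 0, 2.88, 0.16, 0.9, -4.23, -1.18, 0, 2.88, 0.16, 0.9, -4.23, -1.18, 0, 2.88, 0.16, 0.9, -4.23, -1.18, 0, 2.88, 0.16, 0.9, -4.23, -1.18, 0, 2.88, 0.16, 0.9, -4.23, -1.18, 0, 2.88, 0.16], "gripper": 1}}

```text
t: 58.35
eef_pos: [596.0, -222.5, 140.8]
ee_rot: [-0.706, 0.708, 0.001, -0.001]
wrist_force: [0.3, -0.4, 0.0]
gripper_width: 87.9
```

```bash
python3 - <<'E'
from h import *
from rig import arm
st=arm.state();print(st["eef_pos"],st["t"],st["joint_positions"].round(2))
p,d,c,W=snap(arm,"wrist","w29")
caps(W,[(595,-223)])
print(cmd(st,[595.2,-223.5,39],target(0)))
E
```

```text
[ 595.96498882 -222.4719807   140.77304794] 58.35 [ 0.63  0.9  -0.66  1.6   0.68  0.88 -0.29]
(595, -223) z 61.4 n 1801 circ [ 595.9 -223.4   18.2] mean [ 595.9 -222.3] rect ((595.8619995117188, -223.27210998535156), (46.2167854309082, 46.06062316894531), 89.7752685546875)
[-0.01 -0.02 -1.7   0.03  0.01 -0.03]
```

View pics/w29.png

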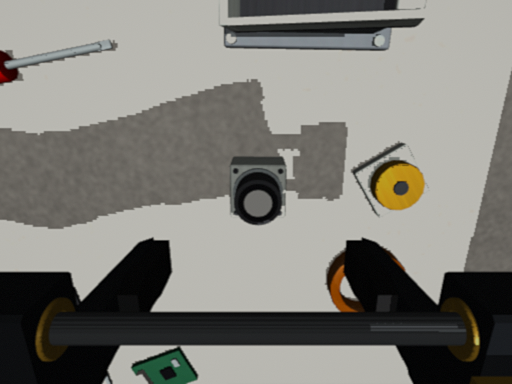

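Request:
{"name": "jog_arm", "arguments": {"commands": [0, 0, -0.8, 0, 0, 0, 0, -0.01, -1.4, 0, 0, 0, 0, -0.01, -1.69, 0, 0, 0, 0, -0.01, -1.69, 0, 0, 0, 0, -0.01, -1.69, 0, 0, 0, 0, -0.01, -1.69, 0, 0, 0], "gripper": 0.5}}

```text
t: 59.15
eef_pos: [596.4, -224.3, 38.9]
ee_rot: [-0.706, 0.708, 0.001, 0.0]
wrist_force: [0.5, -0.9, 0.1]
gripper_width: 66.0
```

Request:
{"name": "jog_arm", "arguments": {"commands": [0, 0, 0, 0, 0, 0, 0, 0, 0, 0, 0, 0, 0, 0, 0, 0, 0, 0, 0, 0, 0, 0, 0, 0, 0, 0, 0, 0, 0, 0, 0, 0, 0, 0, 0, 0], "gripper": -1}}

```text
t: 59.9
eef_pos: [595.6, -224.1, 37.5]
ee_rot: [-0.706, 0.708, -0.0, -0.001]
wrist_force: [1.5, -0.8, 1.0]
gripper_width: 35.1
```

Request:
{"name": "jog_arm", "arguments": {"commands": [0, 0, 0.2, 0, 0, 0, 0, 0, 0.5, 0, 0, 0, 0, 0, 1, 0, 0, 0, 0, 0, 2, 0, 0, 0, 0, 0, 2.1, 0, 0, 0, 0, 0, 2.1, 0, 0, 0]}}

```text
t: 60.65
eef_pos: [595.2, -224.3, 164.3]
ee_rot: [-0.706, 0.708, -0.0, -0.001]
wrist_force: [-0.6, -1.1, -2.7]
gripper_width: 35.2
```

```bash
python3 - <<'E'
from h import *
from rig import arm
st=arm.state();print(st["eef_pos"],st["t"],st["gripper_width"],st["wrist_force"])
p,d,c,W=snap(arm,"wrist","w30")
p,d,c,W=snap(arm,"top","t30");deckheads(W)
print(cmd(st,deck(-22.5,-120,95),Tdeck()))
E
```

```text
[ 595.15688025 -224.3161954   164.25424915] 60.65 35.21376960516449 [-0.64777201 -1.08381332 -2.69871513]
pad -40 barrel top [-28.3 -40.   59.8] z med 59.8 rect ((-29.0612850189209, -39.91703796386719), (46.88298034667969, 42.73595428466797), 1.0635161399841309)
pad 40 barrel top [-27.7  39.8  60.1] z med 60.1 rect ((-27.943256378173828, 38.601810455322266), (45.64616012573242, 43.04425048828125), 0.6352115273475647)
pad 120 barrel top [-26.1 116.2  60.3] z med 60.1 rect ((-26.326255798339844, 115.66558074951172), (45.26397705078125, 46.8240852355957), 89.96852111816406)
[-0.21  2.91 -0.2   0.01 -2.88 -0.16]
```

View pics/w30.png

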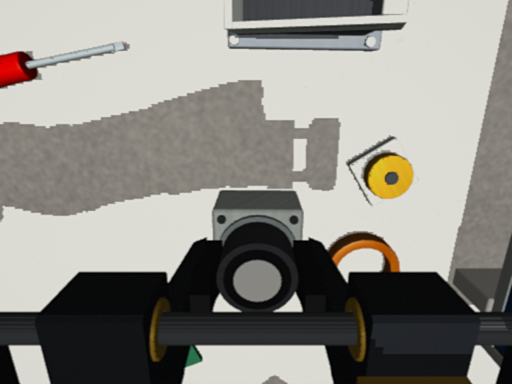

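View pics/t30.png

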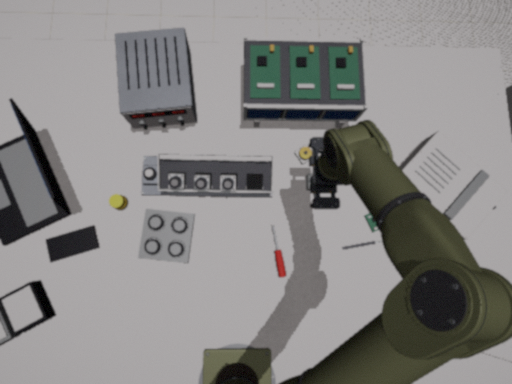

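Request:
{"name": "jog_arm", "arguments": {"commands": [-0.8, 0.8, 0.2, 0, -0.8, 0, -1, 1.6, 0.2, 0, -1.6, -0.1, -0.9, 2.4, 0.2, 0, -2.4, -0.1, -0.5, 2.91, 0.1, 0, -2.88, -0.16, -0.21, 2.91, -0.2, 0, -2.88, -0.16, -0.21, 2.91, -0.2, 0, -2.88, -0.16, -0.21, 2.91, -0.2, 0, -2.88, -0.16, -0.21, 2.91, -0.2, 0, -2.88, -0.16]}}

```text
t: 61.75
eef_pos: [582.0, -50.5, 151.5]
ee_rot: [-0.698, 0.7, 0.099, 0.112]
wrist_force: [0.3, 0.5, -2.2]
gripper_width: 35.1
```

```bash
python3 - <<'E'
from h import *
from rig import arm
st=arm.state();print(st["eef_pos"],todeck(st["eef_pos"]),st["t"],st["gripper_width"],st["wrist_force"])
p,d,c,W=snap(arm,"wrist","w31");deckheads(W)
print(cmd(st,deck(-22.5,-120,60),Tdeck()),cmd(st,deck(-22.5,-120,41),Tdeck()))
E
```

```text
[581.97025822 -50.46539441 151.51108879] [ -23.12285791 -120.61157827   94.56810408] 61.75 35.06497020310097 [ 0.30042673  0.45247222 -2.17175334]
pad -120 barrel top [-23.2 -97.2  64.9] z med 64.8 rect ((0.0, 0.0), (0.0, 0.0), 0.0)
pad -40 barrel top [-26.4 -39.1  60.8] z med 60.7 rect ((-26.356319427490234, -39.49899673461914), (45.49760055541992, 46.186283111572266), 89.95623016357422)
[ 0.18  0.01 -0.55  0.   -0.01  0.01] [ 0.27  0.01 -0.85  0.   -0.01  0.01]
```

View pics/w31.png

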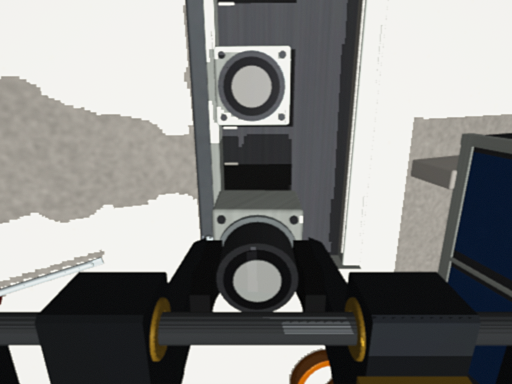

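Request:
{"name": "jog_arm", "arguments": {"commands": [0.18, 0.01, -0.55, 0, 0, 0, 0.18, 0.01, -0.55, 0, 0, 0, 0.25, 0.01, -0.75, 0, 0, 0, 0.28, 0.01, -0.87, 0, 0, 0, 0.28, 0.01, -0.87, 0, 0, 0, 0.28, 0.01, -0.87, 0, 0, 0]}}

```text
t: 62.55
eef_pos: [599.7, -49.1, 100.1]
ee_rot: [-0.698, 0.7, 0.1, 0.112]
wrist_force: [0.5, -0.4, -1.8]
gripper_width: 35.0
```

```bash
python3 - <<'E'
from h import *
from rig import arm
st=arm.state();print(todeck(st["eef_pos"]),st["t"],st["gripper_width"],st["wrist_force"])
print(cmd(st,deck(-22.5,-120,38),Tdeck()),cmd(st,deck(-27,-120,37.5),Tdeck()))
E
```

```text
[ -21.42310671 -118.93453274   40.26012421] 62.55 35.04872440944462 [ 0.50104345 -0.40851729 -1.77016862]
[-0.01 -0.02 -0.04 -0.    0.01  0.01] [-0.08 -0.02 -0.07 -0.    0.01  0.01]
```

Request:
{"name": "jog_arm", "arguments": {"commands": [-0.01, -0.02, -0.02, 0, 0, 0, -0.02, -0.02, -0.04, 0, 0, 0, -0.06, -0.02, -0.055, 0, 0, 0, -0.09, -0.02, -0.07, 0, 0, 0, -0.09, -0.02, -0.07, 0, 0, 0]}}

```text
t: 63.18
eef_pos: [596.0, -50.1, 96.0]
ee_rot: [-0.698, 0.7, 0.101, 0.113]
wrist_force: [4.5, 0.7, 1.3]
gripper_width: 35.2
```

```bash
python3 - <<'E'
from h import *
from rig import arm
st=arm.state();print(todeck(st["eef_pos"]),st["t"],st["gripper_width"],st["wrist_force"])
E
```

```text
[ -26.10667009 -119.97712025   37.35498973] 63.175 35.1973174092009 [4.51629296 0.65370023 1.33849317]
```

Request:
{"name": "jog_arm", "arguments": {"commands": [0, 0, 0, 0, 0, 0, 0, 0, 0, 0, 0, 0, 0, 0, 0, 0, 0, 0, 0, 0, 0, 0, 0, 0], "gripper": 0.2}}

```text
t: 63.68
eef_pos: [593.7, -50.1, 94.8]
ee_rot: [-0.698, 0.7, 0.1, 0.111]
wrist_force: [-0.4, -0.4, 0.4]
gripper_width: 52.8
```

Request:
{"name": "jog_arm", "arguments": {"commands": [-0.1, 0, 0.32, 0, 0, 0, -0.3, 0, 0.97, 0, 0, 0, -0.6, 0, 1.6, 0, 0, 0, -0.9, 0, 1.9, 0, 0, 0, -0.9, 0.4, 1.9, 0, 0, 0, -0.9, 1.4, 1.9, 0, 0, 0, -0.9, 2.2, 1.9, 0, 0, 0, -0.9, 2.2, 1.9, 0, 0, 0, -0.9, 2.2, 1.9, 0, 0, 0, -0.9, 2.2, 1.9, 0, 0, 0]}}

```text
t: 64.92
eef_pos: [540.0, 79.8, 208.8]
ee_rot: [-0.698, 0.701, 0.099, 0.112]
wrist_force: [-0.3, 0.4, -0.8]
gripper_width: 53.0
```

```bash
python3 - <<'E'
from h import *
from rig import arm
st=arm.state();print(st["eef_pos"],st["t"],st["joint_positions"].round(2))
p,d,c,W=snap(arm,"wrist","w32");deckheads(W)
p,d,c,W=snap(arm,"top","t32");deckheads(W)
p,d,c,W=snap(arm,"scene","s32");deckheads(W)
p=cv2.resize(p[160:310,190:390],(800,600),interpolation=cv2.INTER_CUBIC);cv2.imwrite("pics/s32b.png",p)
E
```

```text
[539.97415528  79.84890295 208.78568596] 64.925 [-0.02  0.57 -0.4   2.11  1.01  0.38 -1.29]
pad -120 barrel top [ -26.5 -104.1   58.3] z med 58.8 rect ((-25.76097869873047, -111.34468078613281), (32.34185028076172, 45.12541198730469), 89.87435913085938)
pad -40 barrel top [-26.6 -37.9  60.6] z med 60.8 rect ((-26.3750057220459, -38.979736328125), (45.831111907958984, 46.2386474609375), 0.32334768772125244)
pad 40 barrel top [-26.8  41.1  60.8] z med 60.8 rect ((-26.209148406982422, 40.40127944946289), (46.21828079223633, 45.30486297607422), 89.83226013183594)
pad 120 barrel top [-24.7 117.1  60.8] z med 60.9 rect ((-24.336565017700195, 117.12771606445312), (45.76249694824219, 46.20682144165039), 0.3608261048793793)
pad -120 barrel top [ -27.4 -119.8   59.6] z med 59.6 rect ((-27.558664321899414, -120.47602844238281), (46.07370376586914, 45.757877349853516), 1.03630530834198)
pad -40 barrel top [-28.1 -40.   60.1] z med 60.3 rect ((-30.651609420776367, -40.03617477416992), (50.02277755737305, 42.61888122558594), 1.1087099313735962)
pad 120 barrel top [-26.  116.1  60.1] z med 60.0 rect ((-29.060590744018555, 115.76402282714844), (45.01741027832031, 52.46381378173828), 89.33386993408203)
pad -120 barrel top [ -22.9 -118.1   60.1] z med 60.5 rect ((-23.922645568847656, -119.95014190673828), (47.03555679321289, 50.342124938964844), 3.8637032508850098)
pad -40 barrel top [-23.3 -38.5  60.3] z med 60.9 rect ((-24.002336502075195, -39.821929931640625), (51.080379486083984, 48.96555709838867), 2.8047914505004883)
pad 40 barrel top [-23.7  41.1  60.7] z med 61.1 rect ((-25.78862953186035, 40.39990234375), (47.72407150268555, 45.81877136230469), 0.2019997388124466)
pad 120 barrel top [-21.3 117.4  60.5] z med 61.0 rect ((-22.38674545288086, 117.15940856933594), (47.10432052612305, 46.18880844116211), 0.17223110795021057)
```

View pics/w32.png

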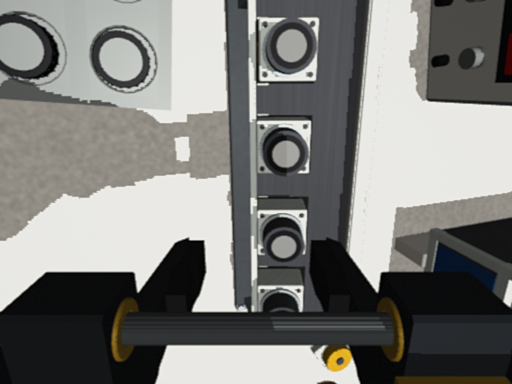

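View pics/s32b.png

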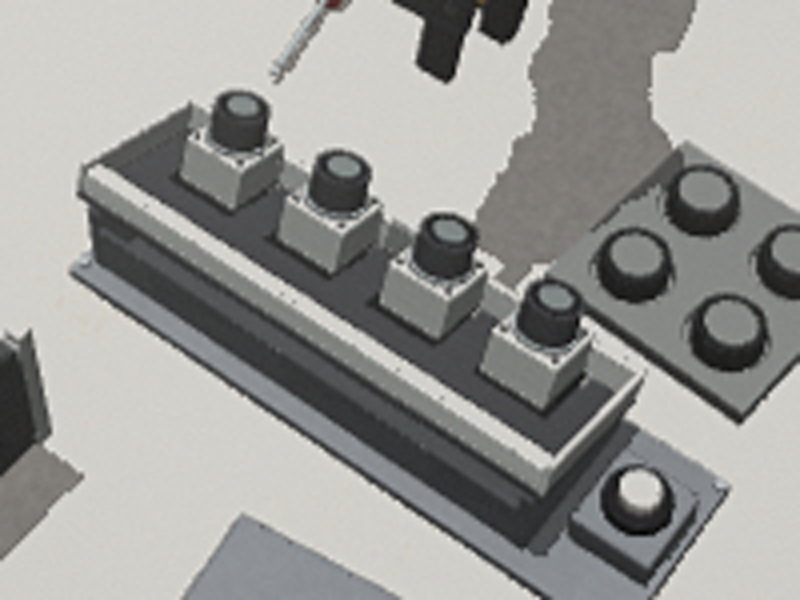

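```bash
python3 - <<'E'
from h import *
from rig import arm
for n in ("t32","s32"):
    cam={"t":"top","s":"scene"}[n[0]]
    c=arm.calibration(cam);d=np.load(f"pics/{cam}0.npy").astype(float);d[d==0]=np.nan;W=cloud(d,c);p=cv2.imread(f"pics/{cam}0.png")
    m=(p.min(2)>(185 if cam=="scene" else 165))&(abs(W[...,0]-634)<25)&(abs(W[...,1]-272)<25)&(W[...,2]>15)
    print(cam,m.sum(),W[m].mean(0),np.percentile(W[m],[5,50,95],axis=0).round(1))
    k,l,s,ce=cv2.connectedComponentsWithStats(m.astype(np.uint8));print(s,ce)
st=arm.state();print(cmd(st,[600,260,200],target(-0.8)))
E
```

```text
<stdin>:7: RuntimeWarning: Mean of empty slice.
  ret = um.true_divide(
Traceback (most recent call last):
IndexError: index -1 is out of bounds for axis 0 with size 0
```

```bash
python3 - <<'E'
from h import *
from rig import arm
st=arm.state();print(cmd(st,[610,225,200],target(-0.8)))
c=arm.calibration("top");d=np.load("pics/top0.npy").astype(float);W=cloud(d,c)
print(W[169:178,150].round(1)); print(W[173,146:155].round(1))
E
```

```text
[ 1.16  2.41 -0.15  0.05  2.86  0.04]
[[648.5 276.5  52.2]
 [644.1 275.   57.3]
 [641.4 275.4  55.2]
 [638.  275.1  55.9]
 [634.6 274.6  57. ]
 [631.1 274.1  58.3]
 [628.2 274.4  56.9]
 [624.3 273.3  60.4]
 [622.7 275.1  52.9]]
[[634.4 286.9  57.5]
 [635.  284.5  54.9]
 [634.9 281.3  55.2]
 [634.6 277.8  56.7]
 [634.6 274.6  57. ]
 [635.  272.   55.1]
 [634.3 268.1  58.5]
 [635.2 266.   54.3]
 [637.3 265.2  45.1]]
```

Request:
{"name": "jog_arm", "arguments": {"commands": [0.4, 1, 0, 0, 1.4, 0, 1.16, 2.41, -0.15, 0.05, 2.86, 0, 1.16, 2.41, -0.15, 0.05, 2.86, 0, 1.16, 2.41, -0.15, 0.05, 2.86, 0, 1.16, 2.41, -0.15, 0.05, 2.86, 0, 1.16, 2.41, -0.15, 0.05, 2.86, 0, 1.16, 2.41, -0.15, 0.05, 2.86, 0], "gripper": -1}}

```text
t: 65.95
eef_pos: [609.7, 225.1, 200.4]
ee_rot: [-0.707, 0.707, -0.006, 0.006]
wrist_force: [-0.1, 0.8, 1.0]
gripper_width: 0.5
```

```bash
python3 - <<'E'
from h import *
from rig import arm
st=arm.state();print(st["eef_pos"],st["t"],st["joint_positions"].round(2),st["gripper_width"])
p,d,c,W=snap(arm,"wrist","w33");deckheads(W)
w=stat(W,605,665,245,305,30,75);print(np.histogram(w[:,2],bins=range(30,76,3)))
t=w[w[:,2]>w[:,2].max()-5]; print(t.mean(0),len(t),cv2.minEnclosingCircle(t[:,:2].astype(np.float32)))
E
```

```text
[609.71803255 225.09515553 200.40051879] 65.95 [-0.1   0.83 -0.64  1.51  0.56  0.99 -0.91] 0.48577083762114287
pad -40 barrel top [-25.1 -22.5  57.5] z med 57.6 rect ((-22.496965408325195, -32.72565460205078), (35.15117645263672, 38.583099365234375), 89.70857238769531)
pad 120 barrel top [-26.5 126.9  60. ] z med 60.5 rect ((-24.231430053710938, 126.3620376586914), (29.15967559814453, 46.0085563659668), 89.12920379638672)
(array([   2,  371, 1432,    6,    6,  195,  801,    8,   43,  604,   25,
          0,    0,    0,    0]), array([30, 33, 36, 39, 42, 45, 48, 51, 54, 57, 60, 63, 66, 69, 72, 75]))
[637.10294574 279.47950622  58.52592672] 659 ((637.1729125976562, 279.0065612792969), 12.7077054977417)
```

View pics/w33.png

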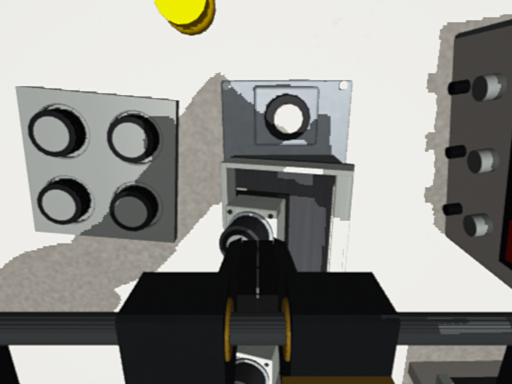

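Request:
{"name": "jog_arm", "arguments": {"commands": [0.44, 0.86, -0.6, 0, 0, 0, 0.44, 0.86, -1.4, 0, 0, 0, 0.44, 0.86, -2.05, 0, 0, 0, 0.44, 0.86, -2.05, 0, 0, 0, 0.44, 0.86, -2.05, 0, 0, 0]}}

```text
t: 66.62
eef_pos: [637.1, 278.6, 78.9]
ee_rot: [0.708, -0.707, 0.005, -0.007]
wrist_force: [-1.2, 0.1, 0.4]
gripper_width: 0.6
```

```bash
python3 - <<'E'
from h import *
from rig import arm
st=arm.state();print(st["eef_pos"],st["t"],st["wrist_force"])
snap(arm,"wrist","w34")
E
```

```text
[637.12366043 278.60642127  78.90939616] 66.625 [-1.24160838  0.08479976  0.37138153]
```

View pics/w34.png

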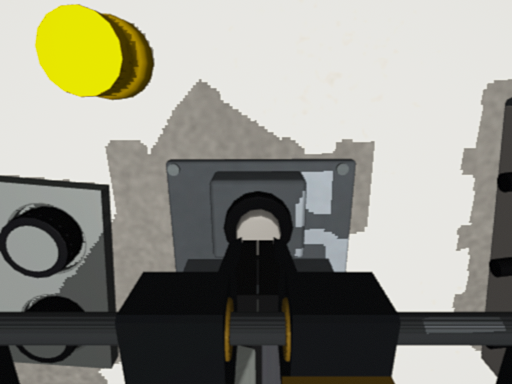

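Request:
{"name": "jog_arm", "arguments": {"commands": [0, -0.01, -0.2, 0, 0, 0, 0, -0.01, -0.34, 0, 0, 0, 0, -0.01, -0.38, 0, 0, 0, 0, -0.01, -0.38, 0, 0, 0]}}

```text
t: 67.18
eef_pos: [636.5, 277.2, 54.5]
ee_rot: [-0.707, 0.707, -0.006, 0.006]
wrist_force: [0.6, -1.1, 2.5]
gripper_width: 0.2
```

Request:
{"name": "jog_arm", "arguments": {"commands": [0, 0, -0.03, 0, 0, 0, 0, 0, -0.06, 0, 0, 0, 0, 0, -0.06, 0, 0, 0]}}

```text
t: 67.55
eef_pos: [636.5, 277.3, 52.4]
ee_rot: [-0.707, 0.707, -0.005, 0.006]
wrist_force: [-2.0, -2.9, 13.4]
gripper_width: 0.3
```

Request:
{"name": "jog_arm", "arguments": {"commands": [0, 0, -0.03, 0, 0, 0, 0, 0, -0.03, 0, 0, 0, 0, 0, -0.03, 0, 0, 0]}}

```text
t: 67.92
eef_pos: [636.5, 277.3, 52.3]
ee_rot: [-0.707, 0.707, -0.005, 0.007]
wrist_force: [-5.2, -6.1, 23.1]
gripper_width: 0.3
```

```bash
python3 - <<'E'
from h import *
from rig import arm
st=arm.state();print(st["eef_pos"],st["t"],st["wrist_force"])
p,d,c,W=snap(arm,"scene","s35")
cv2.imwrite("pics/s35b.png",cv2.resize(p[240:315,310:410],(800,600),interpolation=cv2.INTER_CUBIC))
E
```

```text
[636.51218033 277.30618366  52.26844091] 67.925 [-5.1689947  -6.05013198 23.10857474]
```

View pics/s35b.png

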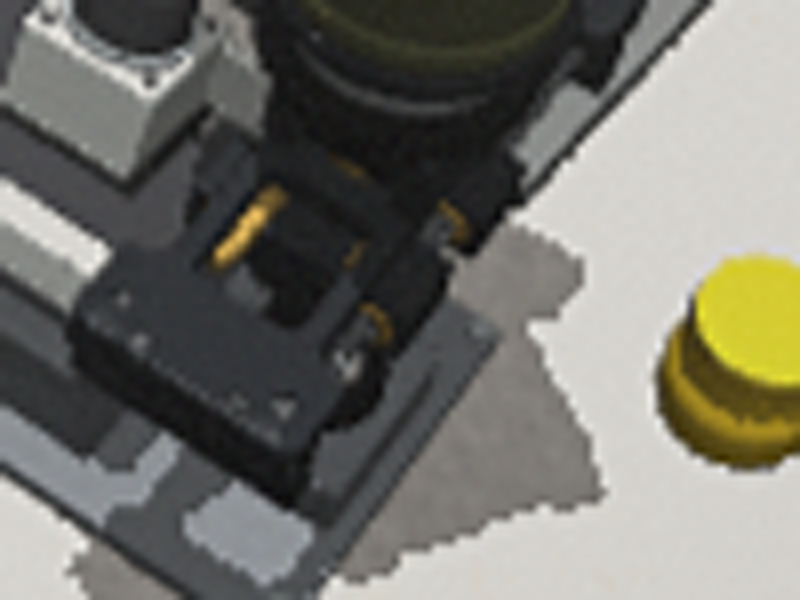

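Request:
{"name": "jog_arm", "arguments": {"commands": [0, 0, 0.09, 0, 0, 0, 0, 0, 0.09, 0, 0, 0]}}

```text
t: 68.22
eef_pos: [636.6, 277.4, 54.7]
ee_rot: [0.707, -0.707, 0.005, -0.006]
wrist_force: [0.3, -1.6, 3.4]
gripper_width: 0.9
```

Request:
{"name": "jog_arm", "arguments": {"commands": [0, 0, 0.03, 0, 0, 0, 0, 0, 0.03, 0, 0, 0]}}

```text
t: 68.47
eef_pos: [636.5, 277.4, 55.8]
ee_rot: [-0.707, 0.707, -0.006, 0.006]
wrist_force: [0.8, -0.5, 2.7]
gripper_width: 0.5
```

Request:
{"name": "jog_arm", "arguments": {"commands": [0, 0, 0.03, 0, 0, 0, 0, 0, 0.03, 0, 0, 0]}}

```text
t: 68.72
eef_pos: [636.0, 277.8, 57.7]
ee_rot: [0.707, -0.707, 0.006, -0.006]
wrist_force: [0.9, -0.4, 2.3]
gripper_width: 0.5
```

Request:
{"name": "jog_arm", "arguments": {"commands": [0, 0, 0.03, 0, 0, 0, 0, 0, 0.03, 0, 0, 0]}}

```text
t: 68.97
eef_pos: [635.3, 277.9, 59.3]
ee_rot: [0.707, -0.707, 0.006, -0.005]
wrist_force: [-1.0, -0.1, 0.7]
gripper_width: 0.4
```

Request:
{"name": "jog_arm", "arguments": {"commands": [0, 0, 1, 0, 0, 0, 0, 0, 2, 0, 0, 0, 0, 0, 2.5, 0, 0, 0, -1.5, 0, 2.5, 0, 0, 0, -1.5, 0, 2.5, 0, 0, 0, -1.5, 0, 2.5, 0, 0, 0]}}

```text
t: 69.72
eef_pos: [543.6, 278.0, 209.9]
ee_rot: [-0.707, 0.707, -0.005, 0.004]
wrist_force: [-0.2, -0.4, 0.5]
gripper_width: -0.2
```

```bash
python3 - <<'E'
from h import *
from rig import arm
st=arm.state();print(st["eef_pos"],st["t"])
p,d,c,W=snap(arm,"top","t36");deckheads(W)
p,d,c,W=snap(arm,"scene","s36");deckheads(W)
caps(W,[(476,184.5),(484.4,258.1),(402.8,192.3),(410.6,266)],22,40)
p,d,c,W=snap(arm,"wrist","w36");caps(W,[(476,184.5),(484.4,258.1),(402.8,192.3),(410.6,266)],22,40);deckheads(W)
E
```

```text
[543.64150551 277.98160397 209.87588626] 69.725
pad -120 barrel top [ -27.1 -119.9   59.9] z med 59.9 rect ((-27.4909610748291, -120.29661560058594), (45.6346435546875, 45.914398193359375), 0.30472540855407715)
pad -40 barrel top [-28.1 -40.   59.9] z med 59.6 rect ((-27.277572631835938, -39.94346618652344), (43.26995086669922, 42.705135345458984), 1.2169878482818604)
pad 40 barrel top [-27.7  39.8  59.8] z med 60.0 rect ((-28.474655151367188, 43.4237060546875), (46.52777862548828, 52.479583740234375), 0.24806542694568634)
pad 120 barrel top [-26.1 116.2  59.9] z med 59.7 rect ((-26.132341384887695, 115.64019775390625), (46.2386589050293, 44.81975173950195), 0.25190699100494385)
pad -120 barrel top [ -23.  -118.1   60.3] z med 60.9 rect ((-24.571229934692383, -119.07479858398438), (47.20448303222656, 48.3159065246582), 2.238720178604126)
pad -40 barrel top [-23.2 -37.9  60.4] z med 60.9 rect ((-25.228662490844727, -38.932891845703125), (50.20676040649414, 46.605743408203125), 0.5476083159446716)
pad 40 barrel top [-23.6  41.6  60.5] z med 61.0 rect ((-24.884153366088867, 40.452480316
[... 786 characters left out ...]
5) z 29.9 n 1267 circ [475.7 184.9  23.4] mean [476.3 186.3] rect ((475.7208251953125, 184.8649139404297), (71.93588256835938, 71.96464538574219), 89.96476745605469)
(484.4, 258.1) z 29.9 n 1472 circ [485.7 259.5  23.2] mean [486.  260.4] rect ((485.7182922363281, 259.52740478515625), (71.95512390136719, 71.96102905273438), 89.99956512451172)
(402.8, 192.3) z 29.9 n 1314 circ [402.5 193.4  23.5] mean [403.5 195.2] rect ((402.4683532714844, 193.4213409423828), (71.96369934082031, 71.99442291259766), 89.96090698242188)
(410.6, 266) z 29.9 n 1550 circ [410.4 266.4  23.4] mean [411.5 267.5] rect ((410.3952941894531, 266.3611755371094), (71.9412841796875, 71.96321868896484), 0.019266577437520027)
```

View pics/s36.png

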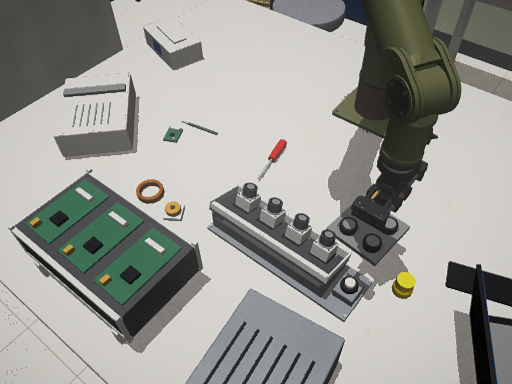

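View pics/w36.png

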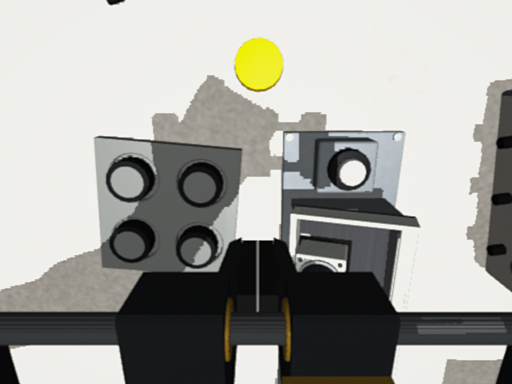

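```bash
python3 -c "
from rig import arm
print(arm.finish_job())"
```

```text
the job is handed in; nothing more can be done
None
```

I took all four lens caps off and put them in the tray, one to a recess. The four heads then went onto the deck pads, and I pressed and released the light button. The job was handed in at about 70 s of the 208 s allowed, and `finish_job` gave no verdict.

**Caps:** the last wrist picture shows all four flat in their recesses, with tops about 30 mm above the bench (29 mm expected) and within about 2 mm of centre. The scene camera could not see one of the four because the arm hid it.

**Heads:** all four are flat on the deck, lens outwards and square to the ledge. I pushed each one gently until the wrist force showed contact with both ledge and deck. Three of them sit at the ledge. The one on the +120 mm pad measures about 2 mm off the ledge and 3–4 mm sideways. It was against the ledge right after I placed it and had moved by my next look, for a reason I did not find. It is inside the limits, so I left it.

**Camera disagreement:** the cameras differ by a few mm. The scene camera reads the heads 3–5 mm further up the slope than the other two, but gives the same spacing between them.

**Button:** it met a hard stop after about 6 mm, with the wrist force reaching 23 N. On the way up I felt the spring until about 58 mm above the bench, and it was up in the final picture.

**Other things:** in the last scene picture the other bench items look where they were. I did not measure their positions. The arm was clear of everything when I handed in.

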